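# Refill the tilting picking bin with dome nuts and set it to 30 degrees

## Robot

A 6-joint arm with a two-finger parallel gripper is mounted at the origin on a cart in front of the work surface, level with it; the furniture and walls round the work are solid. World frame = base frame: x ahead of the robot, y to its left, z up, the work surface at z = 0. Lengths are in mm, angles in rad, forces in N, time in s.
With the tool pointing down it reaches from about 350 to 850 mm from the base axis. Payload 8.1 kg.
Tool frame: the origin (TCP) lies at the very end of the fingers, on their centre line; the grasp point (between the pads) lies behind it (robot.tcp_to_grasp is the z of the grasp point in the tool frame, in mm); z points along the fingers, y is the line along which they close (so a half turn about z gives the same grasp; the last joint's range is limited). The gripper opens to 93 mm and grips with 3 to 60 N. Pads are 15 mm wide; open, the fingers measure 128 mm over their backs; the gripper's body (75 mm by 188 mm) begins 65 mm behind the grasp point.
Start: joints at [1.088, 0.13, 1.488, -0, 1.523, -0.085], TCP at [232.414, 553.163, 218.635] pointing down, gripper open.
Joint ranges: [-2.96, 2.96], [-0.89, 2.26], [0.02, 2.5], [-1.34, 4.48], [0, 2.73], [-2.66, 2.66]. Speed limits (rad/s): [2.39, 2.39, 2.79, 3.14, 3.14, 3.14].

## Interface

Orientations are given as a unit quaternion [x, y, z, w].
In Python, from rig import robot, imaging, order gives the robot as it stands.
- The arm moves only by the tool arm_command, never from a script. Its argument "steps" is a list of rows, each an object with "dp": the shift along the world's x, y, z each as a share of 80 mm, from -1 to 1, a list of three; "angular": the turn, a rotation vector about the world's x, y, z each as a share of 180 degrees, from -1 to 1, a list of three. A call has 1 to 12 rows; each row shifts and turns the commanded pose from where the row before left it; what a row does not reach is not made up. A row lasts 1/12 s, in which the tool goes at most 41.7 mm and 7.16 degrees, less where a joint would pass 70% of its speed; a pose out of reach is approached as far as the arm can. A call with a number of a shift or a turn outside -1 to 1 is refused whole. A call with a gripper value outside its range is refused whole. "grip" is the opening, from -1 (shut) to 1 (fully open), set as the call begins (left out, the last holds). The fingers move at their own pace and stop on an object; "squeeze" is the grip in N (left out, the last holds). Time passes only in rows, so rows that do not move let the fingers close. It gives the time, the measured TCP pose, the force, the opening and the grip force at its end, in the units of the state.
- robot.get_state(): the state, without advancing time (a new reading comes with each control period).
- imaging.camera(name): name is "side" or "top" or "wrist"; returns the picture (420x560x3 uint8, blue, green, red); there is no depth.
- imaging.camera_params(name): a dict with "K" (3x3 intrinsics, pixels), "k1" (the pictures are not rectified: a ray, as slopes to the right and down, at radius r is drawn at 1 + k1 r^2 times it, then the intrinsics apply), "eye" and "rotation" of the camera in the world. Camera axes: x right, y up, looking along -z (the intrinsics and any distortion apply to the point x, -y, -z); pixel columns grow to the right and rows downward; lengths in mm; the calibration is good to about 2 mm. A picture is of the moment at which its call begins: read the wrist's pose just before it. camera_params takes no time and is no camera call; for the wrist camera it gives the pose at the moment of the call.
- order.sign_off(): hands the job in; it is judged then, once.
Trained networks look in the newest picture that a camera, given by its name, has taken for a name from the list of things; names that differ only in an ending like _2 or _b are one class to them, and where a whole thing is asked for, a point or a joint stands for the part that bears it (a point fixed in the world has none). Each returns a list of dicts, best first, with "score" (0 to 1); they miss things now and then, are a little off and sometimes report something else, mostly with a low value. They report only what shows in the picture. A call takes as long as a camera call. They do not tell look-alikes from the thing itself.
- imaging.look_for(thing, camera): "box" ([left, top, right, bottom] in pixels, round what is visible of it).
- imaging.pinpoint(thing, camera): "point" ([column, row] in pixels: a listed point, or the origin of a listed thing).
The state is a dict: "time": time; "joints": joint angles; "qvel": joint speeds; "joint_efforts": joint torques, N m; "eef_pos": TCP position; "ee_rot": TCP orientation; "ft_force": force on the tool from outside, world axes, zero at the start; "wrist_torque": the same for the moment, N m; "width": finger opening in mm; "grasp_force": force on a finger pad.
Only numpy, scipy, OpenCV 4.12 (cv2) and the standard library are available. Lean on these libraries where they do the work, as an engineer would, in place of code of your own. Each camera call takes 0.05 s, during which the arm holds its last target. There are 200 camera calls.

## Task

Refill the empty picking bin on the tilting stand: it was left tipped steeply forward, so first swing it back until it sits level on its stop, then pour all seven dome nuts from the steel cup into it while it is level. Stand the empty cup upright on the bench again, clear of the stand, and tip the bin forward so that it stays by itself at 30 degrees from level; leave the tools and the other things around where they are.

Things in the scene. Friction and masses are not known exactly. Their poses are not given: they have to be found in the camera images.
- bin (a joint): tilt of the grey sheet-metal picking bin about its level pivot axis, rad: 0 = level, resting on its stop (it cannot go past level to the rear); grows as the front, the side toward the robot, tips down, to 0.95 at most. 30 degrees = 0.524. The pivot is a stiff friction hinge: the bin stays where it is left, filled or empty; moving it takes about 0.35 N m, that is 5 to 10 N pressed down on a flange
- stand_pivot (a point): middle of the pivot axis, 100 mm above the bench, between the A-shaped cheeks of the dark steel stand screwed to the bench (base plate 130 x 190 x 5 mm; 212 mm wide over its black star knobs; 120 mm high, but the tipped bin's rear flange rises to about 165 mm). x level, to the rear of the stand, away from the robot; y along the pivot axis; z up; does not tilt with the bin
- bin_floor (a point): centre of the bin's inner floor, 59 mm under the pivot axis when level; tilts with the bin (x to the bin's rear, y along the pivot, z out of the mouth). Inside the bin is 110 mm (x) by 132 mm (y); walls 3 mm; rear wall top 8 mm above the pivot axis and front wall top 18 mm below it when level; the mouth is open above
- bin_rear_flange (a point): middle of the upper face of the bin's rear flange, a flat lip 20 mm (x) by 118 mm (y) behind the rear wall; 66.5 mm to the rear of the pivot axis and 8 mm above it when level; tilts with the bin, same axes as bin_floor. Pressing it down swings the bin back to level
- bin_front_flange (a point): middle of the upper face of the bin's front flange, a flat lip 20 mm (x) by 118 mm (y) in front of the low front wall; 66.5 mm in front of the pivot axis and 18 mm below it when level; tilts with the bin. Pressing it down tips the bin forward
- cup_centre (a point): centre, half-way up, of the plain tapered steel cup that holds the nuts: 66 mm tall, 72 mm across the rim, 62 mm across at half height, 53 mm at the foot, wall 2.5 mm, about 110 g empty; z of this point is along the cup's axis toward its mouth, 33 mm above its underside
- nut_1: brass dome nut: hexagon 17 mm across flats with a domed top, 16 mm tall, 20 g, slippery (friction about 0.35); origin at its centre; one of seven alike, all in the cup at the start
- nut_2: brass dome nut: hexagon 17 mm across flats with a domed top, 16 mm tall, 20 g, slippery (friction about 0.35); origin at its centre; one of seven alike, all in the cup at the start
- nut_3: brass dome nut: hexagon 17 mm across flats with a domed top, 16 mm tall, 20 g, slippery (friction about 0.35); origin at its centre; one of seven alike, all in the cup at the start
- nut_4: brass dome nut: hexagon 17 mm across flats with a domed top, 16 mm tall, 20 g, slippery (friction about 0.35); origin at its centre; one of seven alike, all in the cup at the start
- nut_5: brass dome nut: hexagon 17 mm across flats with a domed top, 16 mm tall, 20 g, slippery (friction about 0.35); origin at its centre; one of seven alike, all in the cup at the start
- nut_6: brass dome nut: hexagon 17 mm across flats with a domed top, 16 mm tall, 20 g, slippery (friction about 0.35); origin at its centre; one of seven alike, all in the cup at the start
- nut_7: brass dome nut: hexagon 17 mm across flats with a domed top, 16 mm tall, 20 g, slippery (friction about 0.35); origin at its centre; one of seven alike, all in the cup at the start
- tin: bystander: empty dark open tin, 79 mm across and 85 mm tall, wider than the cup; origin at the centre of its underside
- tape_roll: bystander: roll of white tape lying flat, 66 mm across, 22 mm tall; origin at the centre of its underside
Things that resemble listed ones, but are neither listed nor needed, are in the scene too. What is shaped like the part that bears cup_centre but blue is not meant.

How it is judged:
By the outcome, as a careful person would: the job done as asked, in the order asked, and still so for the second after the job is handed in, with the robot touching nothing.
It also fails if it takes over 72 s, if anything falls off the work surface, if the arm or the gripper's body presses on something with over 40 N, if the wrist force passes 120 N, or if a joint passes its speed limit or range.

## Working session

There is one attempt and no reset: what is moved stays moved. The work goes in short steps, Python scripts to look and compute and a tool call to move; the robot and the scene stay as the last step left them, time stands still between calls to the robot, and variables do not carry over. Pictures are saved under pics/ and viewed, at most 10 in all, crops included, and the job is handed in when it is done.

Besides the shell and the picture viewer there is one more tool, called after "Emit:" by a JSON object that holds its "fn" and its "kwargs". arm_command: Moves the arm, as the interface text tells. Shift numbers are shares of 80 mm and turn numbers shares of 180 degrees, none past 1 either way. Its arguments: {"type":"object","properties":{"steps":{"type":"array"},"grip":{"type":"number"},"squeeze":{"type":"number"}},"required":["steps"]}

```bash
mkdir -p pics; ls; cat > h.py <<'E'
import numpy as np, cv2
from rig import robot, imaging, order
from scipy.optimize import least_squares
def ray(cam,px,P=None):
    P=P or imaging.camera_params(cam); K=np.array(P["K"],float)
    d=np.array([(px[0]-K[0,2])/K[0,0],(px[1]-K[1,2])/K[1,1]]); u=d.copy()
    for _ in range(20): u=d/(1+P["k1"]*(u@u))
    v=np.array(P["rotation"])@np.array([u[0],-u[1],-1.]); return np.array(P["eye"],float),v/np.linalg.norm(v)
def at_z(cam,px,z,P=None):
    e,v=ray(cam,px,P); return e+v*(z-e[2])/v[2]
def proj(cam,p,P=None):
    P=P or imaging.camera_params(cam); K=np.array(P["K"],float)
    c=np.array(P["rotation"]).T@(np.array(p)-np.array(P["eye"])); u=np.array([c[0],-c[1]])/-c[2]
    u=u*(1+P["k1"]*(u@u)); return np.array([K[0,0]*u[0]+K[0,2],K[1,1]*u[1]+K[1,2]])
def tri(obs):
    A=np.zeros((3,3));b=np.zeros(3)
    for c,px in obs:
        e,v=ray(c,px);M=np.eye(3)-np.outer(v,v);A+=M;b+=M@e
    return np.linalg.solve(A,b)
E
python3 - <<'E'
from h import *
np.set_printoptions(precision=1,suppress=True)
ims=[imaging.camera(c) for c in("side","top")]
cv2.imwrite("pics/s.png",ims[0]);cv2.imwrite("pics/t.png",ims[1])
for c in("side","top"):
    P=imaging.camera_params(c);print(c,P["eye"],P["K"],P["k1"],-np.array(P["rotation"])[:,2])
    for t in("stand_pivot","bin_floor","bin_rear_flange","bin_front_flange","cup_centre","tin","tape_roll"):
        print(t,[(np.round(r["point"]),round(r["score"],2)) for r in imaging.pinpoint(t,c)][:4])
    print("cupbox",[(np.round(r["box"]),round(r["score"],2)) for r in imaging.look_for("cup_centre",c)][:4])
s=robot.get_state();print(s);print(robot.tcp_to_grasp)
E
```

```text
picsTraceback (most recent call last):
  File "<stdin>", line 6, in <module>
IndexError: too many indices for array: array is 1-dimensional, but 2 were indexed
```

View pics/s.png

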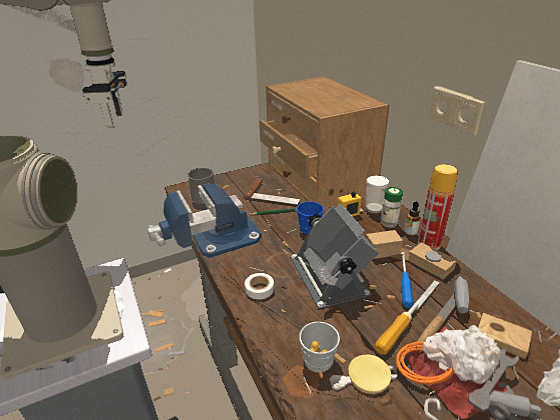

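View pics/t.png

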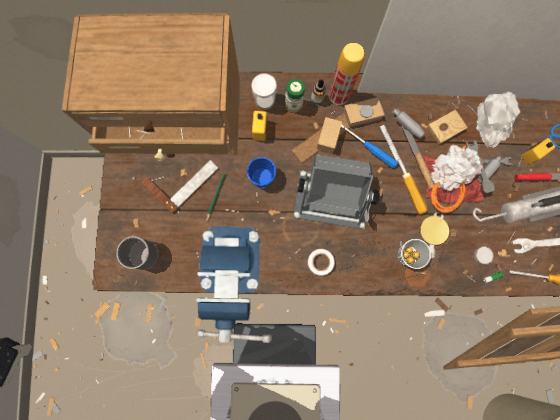

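The side view shows the steel cup with nuts at (320,345). Its look-alikes are the blue cup at (311,218), the dark tin at (200,185) and the white jar at (377,193). The tipped bin is at (335,255). In the top view, the steel cup is at (416,254), the blue cup at (262,173), the tin at (137,252), the bin at (338,190) and the tape at (320,262). I choose the bare steel cup with brass nuts.

```bash
sed -i 's/^def ray/from scipy.spatial.transform import Rotation as Ro\ndef RR(P):\n    r=np.array(P["rotation"],float)\n    return Ro.from_quat(r).as_matrix() if r.shape==(4,) else r\ndef ray/; s/np.array(P\["rotation"\])@/RR(P)@/; s/np.array(P\["rotation"\]).T/RR(P).T/' h.py
python3 - <<'E'
from h import *
np.set_printoptions(precision=1,suppress=True)
ims={c:imaging.camera(c) for c in("side","top")}
crop=ims["top"][130:290,280:480];cv2.imwrite("pics/c.png",cv2.resize(crop,None,fx=4,fy=3.75,interpolation=cv2.INTER_CUBIC)[:600])
R={}
for c in("side","top"):
    P=imaging.camera_params(c);print(c,P["eye"],P["rotation"],P["k1"])
    for t in("stand_pivot","bin_floor","bin_rear_flange","bin_front_flange","cup_centre","tin","tape_roll"):
        r=imaging.pinpoint(t,c); R[c,t]=r; print(t,[(np.round(q["point"]),round(q["score"],2)) for q in r][:4])
    print("cupbox",[(np.round(r["box"]),round(r["score"],2)) for r in imaging.look_for("cup_centre",c)][:4])
for t in("stand_pivot","bin_floor","bin_rear_flange","bin_front_flange","cup_centre","tin","tape_roll"):
    try:
        o=[(c,R[c,t][0]["point"]) for c in("side","top")];X=tri(o);print(t,X,[np.linalg.norm(proj(c,X)-p) for c,p in o])
    except Exception as e: print(t,e)
for p in R["top","cup_centre"]: print("cup z33",at_z("top",p["point"],33))
print(at_z("top",R["top","stand_pivot"][0]["point"],100) if R["top","stand_pivot"] else 0)
s=robot.get_state();print(s);print(robot.tcp_to_grasp)
E
```

```text
side [ 155.9 -755.6  663.7] [ 0.5 -0.1 -0.2  0.9] 0.0063118233894854615
stand_pivot [(array([328., 237.]), 0.92)]
bin_floor [(array([349., 248.]), 0.72)]
bin_rear_flange [(array([347., 218.]), 0.64)]
bin_front_flange [(array([314., 266.]), 0.69)]
cup_centre [(array([322., 350.]), 0.69), (array([308., 218.]), 0.67)]
tin [(array([205., 197.]), 0.91)]
tape_roll [(array([259., 292.]), 0.63)]
cupbox [(array([301., 323., 341., 370.]), 0.83), (array([307., 205., 376., 289.]), 0.7), (array([296., 201., 322., 237.]), 0.68)]
top [ 360.9    9.1 1045.3] [ 0.1 -0.1 -0.7  0.7] -0.0680826746934901
stand_pivot [(array([338., 193.]), 0.77)]
bin_floor [(array([338., 178.]), 0.91)]
bin_rear_flange [(array([347., 168.]), 0.9), (array([410., 260.]), 0.5)]
bin_front_flange [(array([333., 211.]), 0.82)]
cup_centre [(array([412., 253.]), 0.95), (array([264., 176.]), 0.74)]
tin [(array([143., 253.]), 0.66)]
tape_roll [(array([320., 262.]), 0.58)]
cupbox [(array([396., 238., 431., 270.]), 0.97), (array([247., 157., 273., 186.]), 0.84), (array([308., 156., 372., 214.]), 0.59), (array([403., 252., 410., 258.]),
[... 487 characters left out ...]
float64(0.3010141858391213)]
tin [425.  348.6  -3.8] [np.float64(0.31317189933879896), np.float64(0.378214406810222)]
tape_roll [ 409.3 -112.   -10.4] [np.float64(0.33589900205937195), np.float64(0.29848412178032213)]
cup z33 [ 433.7 -341.7   33. ]
cup z33 [627.4  36.5  33. ]
[ 569.2 -144.2  100. ]
{'time': 1.0, 'joints': array([ 1.1,  0.1,  1.5,  0. ,  1.5, -0.1]), 'qvel': array([ 0.,  0., -0., -0., -0.,  0.]), 'joint_efforts': array([ -0. , -56. , -49.2,   0.1,   0. ,  -0. ]), 'eef_pos': array([232.4, 553.2, 218.7]), 'ee_rot': array([ 0.2,  1. ,  0. , -0. ]), 'ft_force': array([-0.2,  0.3,  0.1]), 'wrist_torque': array([ 0., -0.,  0.]), 'grasp_force': 0.0, 'width': 92.64400937668664}
-18.8
```

View pics/c.png

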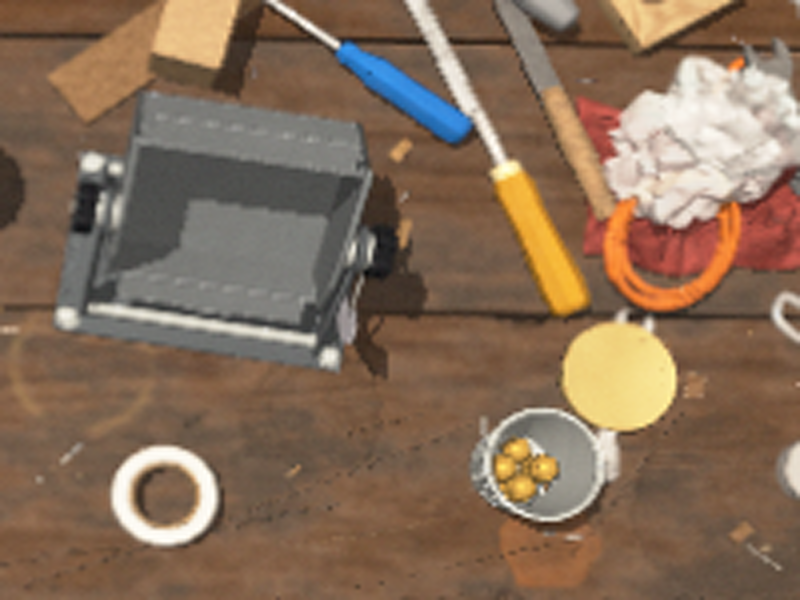

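The crop shows that the brass nuts are in the bare steel cup at top-view (416,254). The bin is tipped, with its rear flange towards the far side. The knobs are at top pixels (302,185) and (375,197), so the stand is yawed slightly.

```bash
python3 - <<'E'
from h import *
np.set_printoptions(precision=2,suppress=True)
a,b=at_z("top",(302.5,185.2),100),at_z("top",(375.5,196.7),100);print("knobs",a,b,np.linalg.norm(a-b),(a+b)/2)
obs=[("side","p",328,237),("side","f",349,248),("side","r",347,218),("side","t",314,266),("top","p",338,193),("top","f",338,178),("top","r",347,168),("top","t",333,211)]
L=dict(p=(0,0),f=(0,-59),r=(66.5,8),t=(-66.5,-18))
def pt(q,k):
    x,y,w,t=q;u,v=L[k];h=u*np.cos(t)-v*np.sin(t);z=v*np.cos(t)+u*np.sin(t)
    return np.array([x+h*np.cos(w),y+h*np.sin(w),100+z])
PP={c:imaging.camera_params(c) for c in("side","top")}
def res(q):
    r=[proj(c,pt(q,k),PP[c])-np.array([u,v]) for c,k,u,v in obs]
    d=b-a; q2=q; mid=(a+b)/2
    extra=[(np.arctan2(d[0],-d[1])*1-q[2])*-0]
    n=np.array([np.cos(q[2]),np.sin(q[2])]); extra=[n@(d[:2])/210*60]
    return np.concatenate(r+[extra])
s=least_squares(res,[568,-143,-.15,.9],loss="soft_l1");print(s.x,res(s.x))
for k in L:print(k,pt(s.x,k))
st=robot.get_state()
for k in("joints","eef_pos","ee_rot"):print(k,np.array(st[k]).tolist())
print([x for x in dir(robot) if x[0]!="_"],[x for x in dir(imaging) if x[0]!="_"])
im=imaging.camera("side");c1=cv2.resize(im[300:400,270:410],None,fx=4,fy=4,interpolation=cv2.INTER_CUBIC)
cv2.imwrite("pics/c2.png",c1)
E
```

```text
knobs [587.35 -58.75 100.  ] [ 561.82 -234.2   100.  ] 177.29782646039058 [ 574.59 -146.48  100.  ]
[ 572.53 -144.38   -0.15    0.82] [ 1.22  4.71 -3.63  3.7  -0.1   0.54  1.13 -0.51  0.15 -1.24 -0.17  0.75
 -2.84  1.91 -0.35 -1.71  0.05]
p [ 572.53 -144.38  100.  ]
f [ 615.07 -150.61   59.6 ]
r [ 611.81 -150.13  153.94]
t [ 540.46 -139.68   39.21]
joints [1.087611337548717, 0.1303882495751098, 1.4881841735211625, 1.4108812371453267e-05, 1.523012541802176, -0.08539981585180789]
eef_pos [232.40480501895763, 553.1711031956273, 218.65094516876124]
ee_rot [0.197584200712726, 0.9802859192930822, 5.666384984702373e-06, -5.685261565817285e-06]
['MotionError', 'get_state', 'tcp_to_grasp'] ['camera', 'camera_params', 'look_for', 'pinpoint']
```

View pics/c2.png

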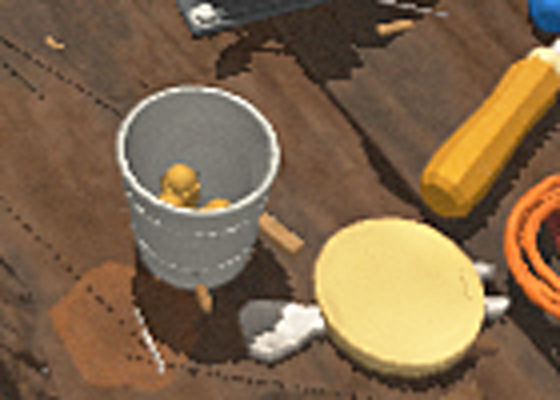

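The crop confirms the choice: a bare steel cup with brass nuts inside. The yellow lid and some white scraps lie just beyond it on the far right. Next I move to the bin's rear flange with the fingers shut.

Emit:
{"fn": "arm_command", "kwargs": {"steps": [{"dp": [0.22,-0.44,0],"angular": [0,0,0.0066]},{"dp": [0.22,-0.44,0],"angular": [0,0,0.0066]},{"dp": [0.22,-0.44,0],"angular": [0,0,0.0066]},{"dp": [0.22,-0.44,0],"angular": [0,0,0.0066]},{"dp": [0.22,-0.44,0],"angular": [0,0,0.0066]},{"dp": [0.22,-0.44,0],"angular": [0,0,0.0066]},{"dp": [0.22,-0.44,0],"angular": [0,0,0.0066]},{"dp": [0.22,-0.44,0],"angular": [0,0,0.0066]},{"dp": [0.22,-0.44,0],"angular": [0,0,0.0066]},{"dp": [0.22,-0.44,0],"angular": [0,0,0.0066]},{"dp": [0.22,-0.44,0],"angular": [0,0,0.0066]},{"dp": [0.22,-0.44,0],"angular": [0,0,0.0066]}], "grip": -1}}

```text
time: 2.05
eef_pos: [444.2, 128.9, 219.0]
ee_rot: [0.074, 0.997, 0.0, 0.001]
ft_force: [0.1, -0.2, 0.6]
width: 17.8
grasp_force: 0.0
```

Emit:
{"fn": "arm_command", "kwargs": {"steps": [{"dp": [0.23,-0.435,0],"angular": [0,0,0]},{"dp": [0.23,-0.435,0],"angular": [0,0,0]},{"dp": [0.23,-0.435,0],"angular": [0,0,0]},{"dp": [0.23,-0.435,0],"angular": [0,0,0]},{"dp": [0.23,-0.435,0],"angular": [0,0,0]},{"dp": [0.23,-0.435,0],"angular": [0,0,0]},{"dp": [0.23,-0.435,0],"angular": [0,0,0]},{"dp": [0.23,-0.435,0],"angular": [0,0,0]},{"dp": [0,0,0],"angular": [0,0,0]}]}}

```text
time: 2.8
eef_pos: [592.0, -153.8, 216.9]
ee_rot: [0.077, 0.997, -0.001, -0.001]
ft_force: [0.8, -0.0, -0.8]
width: 0.4
grasp_force: 0.0
```

```bash
python3 - <<'E'
from h import *
st=robot.get_state()
for k in("time","joints","eef_pos","ee_rot","width"):print(k,np.array(st[k]).tolist())
im=imaging.camera("wrist");P=imaging.camera_params("wrist");print(P)
for t in("stand_pivot","bin_floor","bin_rear_flange","bin_front_flange"):
    print(t,[(np.round(q["point"]).tolist(),round(q["score"],2)) for q in imaging.pinpoint(t,"wrist")][:3])
cv2.imwrite("pics/w1.png",im)
E
```

```text
time 2.8
joints [-0.3366333929076977, 0.16312177537828632, 1.455397067710893, -0.002096677978904727, 1.5236442177939966, -1.7538490073001585]
eef_pos [591.995279186233, -153.76371331651964, 216.91464479237467]
ee_rot [0.07666529890993364, 0.9970562943279799, -0.0009387296637773617, -0.0005446747885850157]
width 0.42833560009228894
{'K': array([[334.89890895,   0.        , 275.17653277],
       [  0.        , 334.89890895, 211.44532105],
       [  0.        ,   0.        ,   1.        ]]), 'k1': -0.05157160121689489, 'eye': array([ 520.09319688, -140.33261368,  383.67658993]), 'rotation': array([-0.09876506, -0.08429056,  0.64497088,  0.7530957 ])}
stand_pivot [([282.0, 184.0], 0.78)]
bin_floor [([284.0, 220.0], 0.94), ([288.0, 8.0], 0.4)]
bin_rear_flange [([285.0, 253.0], 0.81)]
bin_front_flange [([282.0, 144.0], 0.73)]
```

View pics/w1.png

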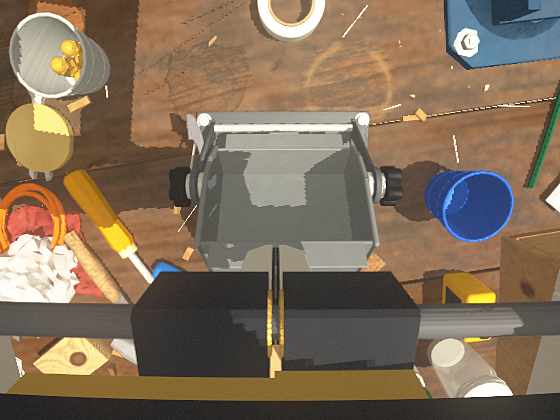

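The wrist view shows the stand squarely: knobs at (180,187) and (390,186), rear flange about (287,255) behind the fingers, front bar at (283,127). The steel cup with nuts is at (62,58).

```bash
cat > fit.py <<'E'
from h import *
L=dict(p=(0,0,0),f=(0,0,-59),r=(66.5,0,8),t=(-66.5,0,-18),k=(0,96,0),m=(0,-96,0))
def pt(q,k):
    x,y,w,t=q;u,s,v=L[k]
    h=u*np.cos(t)-v*np.sin(t);z=v*np.cos(t)+u*np.sin(t)
    return np.array([x+h*np.cos(w)-s*np.sin(w),y+h*np.sin(w)+s*np.cos(w),100+z])
def fit(obs,q0,PP):
    f=lambda q:np.concatenate([W*(proj(c,pt(q,k),PP[c])-np.array([u,v])) for c,k,u,v,W in obs])
    s=least_squares(f,q0,loss="soft_l1");return s.x,f(s.x)
E
python3 - <<'E'
from fit import *
np.set_printoptions(precision=3,suppress=True)
PP={c:imaging.camera_params(c) for c in("side","top","wrist")}
obs=[("side","p",328,237,.6),("side","f",349,248,.6),("side","r",347,218,.6),("side","t",314,266,.6),("top","p",338,193,1),("top","f",338,178,1),("top","r",347,168,1),("top","t",333,211,1),
("wrist","p",283.5,186,1),("wrist","f",284,220,1),("wrist","r",285,253,1),("wrist","t",282,144,1),("wrist","k",180,187,.7),("wrist","m",390,186,.7)]
obs=[(c,{"k":"m","m":"k"}.get(k,k),u,v,w) for c,k,u,v,w in obs]
q,r=fit(obs,[572,-144,-.15,.85],PP);print(q,r)
q,r=fit(obs[8:],[572,-144,-.15,.85],{"wrist":PP["wrist"]});print("wrist only",q,r)
print(at_z("wrist",(282,184),100),at_z("wrist",(180,187),100),at_z("wrist",(390,186),100),at_z("wrist",(62,58),55))
for k in"pfrt":print(k,pt(q,k))
E
```

```text
[ 573.741 -137.587   -0.143    0.811] [ 0.036  1.767 -2.97   1.205 -0.776 -0.654 -0.017 -1.423 -2.684 -1.78
 -2.935  0.337 -5.856  1.243 -3.007 -2.104 -0.346  0.37  -1.756  0.415
 -0.154  0.095 -0.253 -0.476 -5.113  0.143  2.415 -0.125]
wrist only [ 573.735 -137.163   -0.143    0.813] [ 0.138  0.291 -1.345  0.439  0.41  -0.076  0.161 -0.441 -4.784  0.081
  2.751 -0.173]
[ 571.537 -138.274  100.   ] [ 560.852 -226.235  100.   ] [587.137 -45.583 100.   ] [ 429.8   -324.973   55.   ]
p [ 573.735 -137.163  100.   ]
f [ 616.155 -143.274   59.451]
r [ 613.22  -142.852  153.804]
t [ 541.44  -132.51    39.323]
```

Emit:
{"fn": "arm_command", "kwargs": {"steps": [{"dp": [0.031,0.046,-0.281],"angular": [0,0,0]},{"dp": [0.031,0.046,-0.281],"angular": [0,0,0]},{"dp": [0.062,-0.009,-0.099],"angular": [0,0,0]},{"dp": [0.062,-0.009,-0.099],"angular": [0,0,0]},{"dp": [0.067,-0.01,-0.063],"angular": [0,0,0]},{"dp": [0.067,-0.01,-0.063],"angular": [0,0,0]},{"dp": [0.05,-0.007,-0.071],"angular": [0,0,0]},{"dp": [0.05,-0.007,-0.071],"angular": [0,0,0]},{"dp": [0.035,-0.005,-0.081],"angular": [0,0,0]},{"dp": [0.035,-0.005,-0.081],"angular": [0,0,0]},{"dp": [0.019,-0.003,-0.061],"angular": [0,0,0]},{"dp": [0.019,-0.003,-0.061],"angular": [0,0,0]}]}}

```text
time: 4.05
eef_pos: [634.2, -145.7, 114.0]
ee_rot: [0.074, 0.997, 0.0, 0.001]
ft_force: [-1.5, 3.9, 4.8]
width: 0.4
grasp_force: 2.6
```

Emit:
{"fn": "arm_command", "kwargs": {"steps": [{"dp": [0,0,-0.02],"angular": [0,0,0]},{"dp": [0,0,-0.02],"angular": [0,0,0]},{"dp": [0,0,-0.015],"angular": [0,0,0]},{"dp": [0,0,0],"angular": [0,0,0]}]}}

```text
time: 4.38
eef_pos: [634.2, -146.1, 110.0]
ee_rot: [0.074, 0.997, -0.0, 0.001]
ft_force: [2.2, 2.2, 4.2]
width: 0.4
grasp_force: 1.8
```

Emit:
{"fn": "arm_command", "kwargs": {"steps": [{"dp": [0,0,-0.015],"angular": [0,0,0]},{"dp": [0,0,-0.015],"angular": [0,0,0]},{"dp": [0,0,0],"angular": [0,0,0]}]}}

```text
time: 4.63
eef_pos: [634.4, -146.1, 108.3]
ee_rot: [0.074, 0.997, -0.0, 0.002]
ft_force: [2.3, 2.4, 7.0]
width: 0.6
grasp_force: 3.4
```

Emit:
{"fn": "arm_command", "kwargs": {"steps": [{"dp": [0,0,-0.015],"angular": [0,0,0]},{"dp": [0,0,-0.01],"angular": [0,0,0]},{"dp": [0,0,0],"angular": [0,0,0]}]}}

```text
time: 4.88
eef_pos: [634.5, -146.1, 108.2]
ee_rot: [0.074, 0.997, -0.0, 0.002]
ft_force: [-3.2, 3.8, 18.1]
width: 0.2
grasp_force: 9.2
```

The bin is level on its stop: z stays at 108.2 while the force rises to 18 N. Retract.

Emit:
{"fn": "arm_command", "kwargs": {"steps": [{"dp": [0,0,0.2],"angular": [0,0,0]},{"dp": [0,0,0.5],"angular": [0,0,0]},{"dp": [-0.1,-0.1,0.5],"angular": [0,0,0]},{"dp": [-0.4,-0.25,0.3],"angular": [0,0,0]},{"dp": [-0.45,-0.25,0.0],"angular": [0,0,0]},{"dp": [-0.45,-0.25,0.0],"angular": [0,0,0]},{"dp": [-0.45,-0.25,0.0],"angular": [0,0,0]},{"dp": [-0.45,-0.25,0.0],"angular": [0,0,0]},{"dp": [-0.3,-0.3,0.0],"angular": [0,0,0]},{"dp": [0,0,0],"angular": [0,0,0]}], "grip": 1}}

```text
time: 5.72
eef_pos: [422.6, -280.1, 222.9]
ee_rot: [0.077, 0.997, -0.001, -0.001]
ft_force: [-0.6, 0.1, -0.3]
width: 62.2
grasp_force: 0.0
```

```bash
python3 - <<'E'
from h import *
np.set_printoptions(precision=2,suppress=True)
st=robot.get_state()
for k in("time","joints","eef_pos","ee_rot","width"):print(k,np.array(st[k]).tolist())
for c in ("wrist","top","side"):
    im=imaging.camera(c);P=imaging.camera_params(c)
    for t in("cup_centre","bin_rear_flange","bin_front_flange","stand_pivot","bin_floor"):
        print(c,t,[(np.round(q["point"],1).tolist(),round(q["score"],2)) for q in imaging.pinpoint(t,c)][:3])
    b=[(np.round(q["box"],1).tolist(),round(q["score"],2)) for q in imaging.look_for("cup_centre",c)][:3];print(b)
    for q in imaging.pinpoint("cup_centre",c): print("  ",at_z(c,q["point"],33,P))
    if c=="wrist":cv2.imwrite("pics/w2.png",im)
    print("tcp proj",proj(c,st["eef_pos"],P))
E
```

```text
time 5.7167
joints [-0.683995661590237, -0.12401941776471788, 1.7355000096783841, -0.0033972408258745703, 1.5307999194036064, -2.100947707886236]
eef_pos [422.57269219906016, -280.1131255954058, 222.8528823718659]
ee_rot [0.07677788729835842, 0.9970467176213914, -0.001197777370541603, -0.001250692520486397]
width 62.15375658352114
wrist cup_centre []
wrist bin_rear_flange []
wrist bin_front_flange [([432.8, 264.3], 0.78)]
wrist stand_pivot []
wrist bin_floor [([409.1, 300.2], 0.56)]
[([185.2, 176.1, 254.8, 246.8], 0.77), ([535.6, 285.0, 555.0, 299.7], 0.68)]
tcp proj [272.78 257.85]
top cup_centre [([263.1, 173.2], 0.74), ([411.8, 252.9], 0.52)]
top bin_rear_flange [([345.1, 163.3], 0.83)]
top bin_front_flange [([335.6, 218.0], 0.71)]
top stand_pivot [([338.6, 190.2], 0.95)]
top bin_floor [([332.2, 198.2], 0.94), ([332.0, 224.2], 0.26)]
[([247.4, 157.5, 274.3, 186.7], 0.58), ([400.0, 236.4, 421.0, 267.7], 0.54)]
   [633.8   38.46  33.  ]
   [ 432.97 -339.84   33.  ]
tcp proj [414.49 251.4 ]
side cup_centre [([316.9, 347.8], 0.88), ([314.2, 342.9], 0.48), ([310.5, 216.6], 0.37)]
side bin_rear_flange [([355.4, 233.3], 0.79), ([330.5, 240.0], 0.74)]
side bin_front_flange [([302.7, 256.3], 0.6)]
side stand_pivot [([330.7, 241.0], 0.56)]
side bin_floor [([331.0, 258.4], 0.77)]
[([300.4, 322.6, 344.0, 371.3], 0.8), ([291.1, 224.2, 375.7, 286.5], 0.62)]
   [ 428.54 -335.33   33.  ]
   [ 429.76 -323.4    33.  ]
   [637.4   48.57  33.  ]
tcp proj [300.49 252.47]
```

View pics/w2.png

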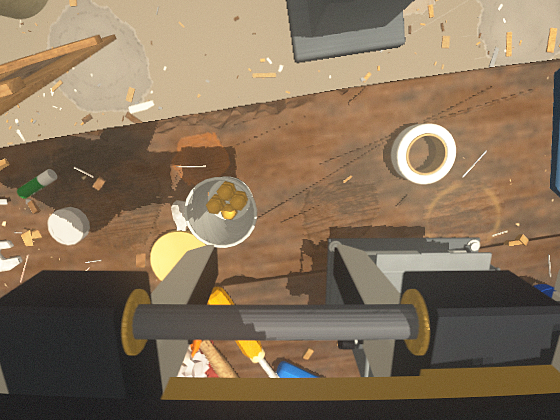

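The rim of the steel cup is centred near wrist (221,211), with the lid at (180,258) and the tape at (424,153) well clear. I'll turn the tool towards a heading of -60°, start pitching it, and collect joint data for the kinematics.

Emit:
{"fn": "arm_command", "kwargs": {"steps": [{"dp": [0,0.1,0.05],"angular": [0,0,-0.0394]},{"dp": [0,0.1,0.05],"angular": [0,0,-0.0394]},{"dp": [0,0.1,0.05],"angular": [0,0,-0.0394]},{"dp": [0,0.1,0.05],"angular": [0,0,-0.0394]},{"dp": [0,0.1,0.05],"angular": [0,0,-0.0394]},{"dp": [0,0.1,0.05],"angular": [0,0,-0.0394]},{"dp": [0,0,0.05],"angular": [0,0,-0.0394]},{"dp": [0,0,0],"angular": [-0.032,-0.0185,0]},{"dp": [0,0,0],"angular": [-0.032,-0.0185,0]},{"dp": [0,0,0],"angular": [-0.032,-0.0185,0]},{"dp": [0,0,0],"angular": [-0.032,-0.0185,0]},{"dp": [0,0,0],"angular": [-0.032,-0.0185,0]}]}}

```text
time: 7.92
eef_pos: [427.9, -228.6, 252.7]
ee_rot: [0.466, 0.836, -0.147, 0.249]
ft_force: [-0.2, 1.3, 0.5]
width: 93.3
grasp_force: 0.0
```

```bash
cat > kin.py <<'E'
from h import *
D0=[([1.087611337548717,0.1303882495751098,1.4881841735211625,1.4e-05,1.523012541802176,-0.08539981585180789],[232.40480501895763,553.1711031956273,218.65094516876124]),
([-0.3366333929076977,0.16312177537828632,1.455397067710893,-0.002096677978904727,1.5236442177939966,-1.7538490073001585],[591.995279186233,-153.76371331651964,216.91464479237467]),
([-0.683995661590237,-0.12401941776471788,1.7355000096783841,-0.0033972408258745703,1.5307999194036064,-2.100947707886236],[422.57269219906016,-280.1131255954058,222.8528823718659])]
def fk(j,p,s4=1):
    a1,lat,L2,L3,d1,D=p
    R=Ro.from_euler("z",j[0]); 
    e=np.array([a1,lat,d1])+Ro.from_euler("y",j[1]).apply([0,0,L2])
    Rf=Ro.from_euler("y",j[1]+j[2]); w=e+Rf.apply([0,0,L3])
    Rt=Rf*Ro.from_euler("z",s4*j[3])*Ro.from_euler("y",j[4]); t=w+Rt.apply([0,0,D])
    return R.apply(t),R.apply(w),R*Rt*Ro.from_euler("z",j[5])
E
python3 - <<'E'
from kin import *
np.set_printoptions(precision=3,suppress=True)
st=robot.get_state();j=np.array(st["joints"]);p=np.array(st["eef_pos"]);print(st["time"],j.tolist(),p.tolist(),st["ee_rot"])
D=D0+[(j,p)]
for s4 in(1,-1):
    r=least_squares(lambda q:np.concatenate([fk(a,q,s4)[0]-b for a,b in D]),[50,50,400,450,230,350]);print(s4,r.x,r.fun)
    for off in (0,): print((fk(j,r.x,s4)[2].inv()*Ro.from_quat(st["ee_rot"])).as_rotvec())
# cup rim in earlier wrist view (tcp pose reading then)
E
```

```text
7.9167 [-0.3054100528128714, -0.6859390570948162, 2.212222545841874, -0.41299901593247146, 1.1883201032450854, -0.7881797833150651] [427.8810343813013, -228.58393827371378, 252.6510377559263] [ 0.466  0.836 -0.147  0.249]
1 [ 15.94   51.332 362.582 535.13  263.585 378.854] [-0.217 -0.129  0.027 -0.363  0.264  0.057  0.852 -0.531 -0.088 -0.451
 -0.265  0.004]
[-0.    -0.     1.571]
-1 [-349.083   41.77    18.636  927.791  -34.407 -277.625] [  0.105 -20.099  -1.265 -30.155   0.784   0.432  49.522 -52.105   1.12
 -15.345  33.927  -0.287]
[0.813 0.002 1.182]
```

```bash
cat >> kin.py <<'E'
D0.append(([-0.3054100528128714,-0.6859390570948162,2.212222545841874,-0.41299901593247146,1.1883201032450854,-0.7881797833150651],[427.8810343813013,-228.58393827371378,252.6510377559263]))
KP=[15.94,51.332,362.582,535.13,263.585,378.854]
LO=np.array([-2.96,-.89,.02,-1.34,0,-2.66]);HI=np.array([2.96,2.26,2.5,4.48,2.73,2.66])
Z90=Ro.from_euler("z",np.pi/2)
def fkt(j):
    t,w,R=fk(j,KP);return t,R*Z90
def ik(pos,R,seed):
    def f(j):
        t,r=fkt(j);return np.r_[(t-pos)/100,(r.inv()*R).as_rotvec()]
    s=least_squares(f,np.clip(seed,LO+.03,HI-.03),bounds=(LO+.02,HI-.02),max_nfev=40)
    return s.x,np.abs(s.fun).max()
def grasp_R(phi,p):  # heading phi, pitch p below horizontal; tool y horizontal
    h=np.array([np.cos(phi),np.sin(phi),0]);z=np.cos(p)*h+np.array([0,0,-np.sin(p)])
    y=np.array([-h[1],h[0],0]); # same sense as at present (heading left)
    return Ro.from_matrix(np.c_[np.cross(y,z),y,z])
def tcp(c,R): return np.array(c)+R.apply([0,0,18.8])
def bodymin(c,R,l=(65,230)):
    pts=[[a*37.5,b*94,-d] for a in(-1,1) for b in(-1,1) for d in l]
    return (np.array(c)+R.apply(pts))
E
cat > plan.py <<'E'
from kin import *
import sys
np.set_printoptions(precision=2,suppress=True)
st=robot.get_state();now=np.array(st["joints"])
print("present y axis", Ro.from_quat(st["ee_rot"]).as_matrix()[:,1])
B=np.array([573.5,-141.,0]);cup=np.array([433.5,-340.5,36.])
seeds=[now]+[np.array([a,b,2,c,1.2,d]) for a in(-.6,0) for b in(-.4,.2) for c in(-1,0,1.5) for d in(-1.5,0,1.5)]
def best(pos,R,seeds):
    o=[(ik(pos,R,s)) for s in seeds];o=[j for j,e in o if e<.01];return o
def margin(j): return np.min(np.minimum(j-LO,HI-j))
out=[]
for p in np.radians([20,30,40,50]):
  for phi in np.radians([-90,-70,-50,-38]):
    R=grasp_R(phi,p)
    sol=best(tcp(cup,R),R,seeds[:1]+seeds[1::2])
    bz=bodymin(cup,R)[:,2].min()
    if not sol: continue
    j=max(sol,key=margin); print("G",np.degrees([p,phi]),j,round(margin(j),2),"body z",round(bz)); out.append((p,phi,j))
import pickle;pickle.dump(out,open("g.pkl","wb"))
E
timeout 500 python3 plan.py
```

```text
present y axis [ 0.85  0.52 -0.01]
G [ 30. -90.] [-0.19  0.18  2.24 -1.32  1.07  0.73] 0.02 body z 36
G [ 40. -90.] [-0.27  0.06  2.24 -1.14  0.95  0.5 ] 0.2 body z 49
G [ 50. -90.] [-0.36 -0.01  2.21 -0.89  0.88  0.21] 0.29 body z 62
G [ 50. -70.] [-0.47 -0.24  2.41 -0.88  0.61 -0.17] 0.09 body z 62
```

```bash
sed -i 's/radians(\[20,30,40,50\])/radians([25,35,45,55])/; s/radians(\[-90,-70,-50,-38\])/radians([-110,-90,-75,-60,-10,15,40,65,90])/' plan.py
cat >> plan.py <<'E'
print("POUR")
fin=[]
for p,phi,jg in out:
  rec=[]
  for phi2 in np.radians(np.arange(-120,121,30)):
    R0=grasp_R(phi2,p)
    for al in np.radians(np.arange(-180,180,30)):
      a=np.array([np.cos(al),np.sin(al),0]);n=np.cross([0,0,1],a)
      def pose(t): 
        R=Ro.from_rotvec(n*t)*R0; c=np.array([B[0],B[1],185])-a*15; return c,R
      c,R=pose(np.radians(130)); bb=bodymin(c,R)[:,2].min()
      if bb<125: continue
      c0,R00=pose(0); j,e=ik(tcp(c0,R00),R00,jg)
      if e>.01 : continue
      ok=True;m=margin(j);js=[j]
      for t in np.radians(np.arange(13,131,13)):
        c,R=pose(t);j2,e=ik(tcp(c,R),R,js[-1])
        if e>.01 or np.abs(j2-js[-1]).max()>1.0: ok=False;break
        js.append(j2);m=min(m,margin(j2)); 
        if bodymin(c,R)[:,2].min()<125: ok=False;break
      if ok: rec.append((m,np.degrees(phi2),np.degrees(al),bb,max(np.abs(np.diff(js,axis=0)).max(1)),js[0],js[-1]))
  rec.sort(key=lambda r:-r[0])
  for r in rec[:2]: print(np.degrees([p,phi]),*[np.round(x,2) for x in r])
E
timeout 560 python3 plan.py
```

```text
present y axis [ 0.85  0.52 -0.01]
G [  25. -110.] [-0.16  0.48  1.92 -1.14  1.37  0.83] 0.2 body z 29
G [25. 15.] [-1.42  0.27  2.22  1.22  1.29  2.25] 0.28 body z 29
G [25. 40.] [-1.34  0.55  1.82  0.94  1.55  2.24] 0.42 body z 29
G [25. 65.] [-1.21  0.8   1.43  0.73  1.81  2.19] 0.47 body z 29
G [25. 90.] [-1.06  1.03  1.05  0.53  2.07  2.08] 0.58 body z 29
G [  35. -110.] [-0.21  0.35  1.96 -1.02  1.26  0.7 ] 0.32 body z 43
G [ 35. -90.] [-0.22  0.11  2.25 -1.24  1.01  0.63] 0.1 body z 43
G [35. 15.] [-1.34  0.13  2.23  1.09  1.17  2.44] 0.22 body z 43
G [35. 40.] [-1.29  0.42  1.87  0.86  1.44  2.34] 0.32 body z 43
G [35. 65.] [-1.18  0.67  1.51  0.66  1.7   2.23] 0.43 body z 43
G [35. 90.] [-1.04  0.88  1.18  0.46  1.93  2.07] 0.59 body z 43
G [  45. -110.] [-0.29  0.24  1.98 -0.88  1.16  0.53] 0.46 body z 55
G [ 45. -90.] [-0.31  0.02  2.23 -1.02  0.91  0.35] 0.27 body z 55
G [ 45. -75.] [-0.39 -0.17  2.4  -1.09  0.69  0.16] 0.1 body z 55
G [45. 15.] [-1.26  0.03  2.22  0.94  1.08  2.64] 0.02 body z 55
G [45. 40.] [-1.22  0.31  1.9   0.75  1.34  2.46] 0.2 body z 55
G [45. 65.]
[... 3868 characters left out ...]
 -0.86]
[ 55. -75.] 0.5 -90.0 -90.0 127.6 0.24 [ 0.05  0.13  1.72 -0.62  1.38  0.2 ] [-0.77  0.97  1.22  1.13  2.23 -0.74]
[ 55. -60.] 0.69 -120.0 -120.0 127.6 0.23 [-0.    0.41  1.37 -0.52  1.67  0.55] [-0.92  0.65  1.76  1.33  1.9  -0.86]
[ 55. -60.] 0.5 -90.0 -90.0 127.6 0.24 [ 0.05  0.13  1.72 -0.62  1.38  0.2 ] [-0.77  0.97  1.22  1.13  2.23 -0.74]
[55. 65.] 0.69 -120.0 -120.0 127.6 0.23 [-0.    0.41  1.37 -0.52  1.67  0.55] [-0.92  0.65  1.76  1.33  1.9  -0.86]
[55. 90.] 0.69 -120.0 -120.0 127.6 0.23 [-0.    0.41  1.37 -0.52  1.67  0.55] [-0.92  0.65  1.76  1.33  1.9  -0.86]
[55. 90.] 0.5 -90.0 -90.0 127.6 0.24 [ 0.05  0.13  1.72 -0.62  1.38  0.2 ] [-0.77  0.97  1.22  1.13  2.23 -0.74]
```

```bash
cat > mv.py <<'E'
from kin import *
def rows(pos,R,check=True):
    st=robot.get_state();p=np.array(st["eef_pos"]);Rn=Ro.from_quat(st["ee_rot"])
    d=np.array(pos)-p;rv=(R*Rn.inv()).as_rotvec();n=max(int(np.ceil(max(np.linalg.norm(d)/40,np.degrees(np.linalg.norm(rv))/7.0))),1)
    print("rows",n,"dp",np.round(d/80/n,4).tolist(),"ang",np.round(rv/np.pi/n,4).tolist(),"tot mm",np.round(d,1),"deg",np.round(np.degrees(rv),1))
    if check:
        j=np.array(st["joints"])
        for k in np.linspace(0,1,9)[1:]:
            j2,e=ik(p+d*k,Ro.from_rotvec(rv*k)*Rn,j)
            if e>.01 or np.abs(j2-j).max()>.8: print("BAD at",k,e,np.round(j2-j,2))
            j=j2
        print("end joints",np.round(j,2))
E
python3 - <<'E'
from mv import *
R=grasp_R(np.radians(-80),np.radians(50));tz=R.as_matrix()[:,2]
rows(tcp([433.5,-340.5,36],R)-130*tz,R)
P=imaging.camera_params("wrist");print(tz,tcp([433.5,-340.5,36],R))
E
```

```text
rows 4 dp [-0.0212, -0.1298, -0.4108] ang [-0.0079, -0.0042, -0.0298] tot mm [  -6.8  -41.5 -131.5] deg [ -5.7  -3.  -21.5]
end joints [-0.22 -0.4   2.33 -0.75  1.05 -0.06]
[ 0.1116189  -0.63302222 -0.76604444] [ 435.59843526 -352.40081777   21.59836447]
```

Emit:
{"fn": "arm_command", "kwargs": {"steps": [{"dp": [-0.0212,-0.1298,-0.4108],"angular": [-0.0079,-0.0042,-0.0298]},{"dp": [-0.0212,-0.1298,-0.4108],"angular": [-0.0079,-0.0042,-0.0298]},{"dp": [-0.0212,-0.1298,-0.4108],"angular": [-0.0079,-0.0042,-0.0298]},{"dp": [-0.0212,-0.1298,-0.4108],"angular": [-0.0079,-0.0042,-0.0298]},{"dp": [0,0,0],"angular": [0,0,0]},{"dp": [0,0,0],"angular": [0,0,0]}]}}

```text
time: 8.42
eef_pos: [418.5, -268.3, 118.7]
ee_rot: [0.6, 0.726, -0.219, 0.254]
ft_force: [0.8, 0.5, 0.5]
width: 92.9
grasp_force: 0.0
```

```bash
python3 - <<'E'
from mv import *
np.set_printoptions(precision=1,suppress=True)
st=robot.get_state();print(st["eef_pos"],np.round(st["joints"],2))
im=imaging.camera("wrist");P=imaging.camera_params("wrist");cv2.imwrite("pics/w3.png",im)
R=grasp_R(np.radians(-80),np.radians(50))
for a in ("pinpoint","look_for"):
    print(getattr(imaging,a)("cup_centre","wrist")[:3])
for q in imaging.pinpoint("cup_centre","wrist"):print(at_z("wrist",q["point"],33,P))
for z in(0,66):print("proj cup",z,proj("wrist",[433.5,-340.5,z],P))
print("tcp",proj("wrist",st["eef_pos"],P))
rows(tcp([433.5,-340.5,36],R),R)
E
```

```text
[ 418.5 -268.3  118.7] [-0.2 -0.3  2.3 -0.7  1.  -0.1]
[{'point': [277.8, 209.0], 'score': 0.97}]
[{'box': [229.8, 158.3, 322.4, 264.7], 'score': 0.9}, {'box': [450.4, 1.6, 560.0, 216.8], 'score': 0.18}]
[ 435.6 -344.5   33. ]
proj cup 0 [276.5 177.4]
proj cup 66 [276.  238.9]
tcp [272.7 252.6]
rows 4 dp [0.0399, -0.2582, -0.3282] ang [-0.0005, 0.0001, -0.0007] tot mm [  12.8  -82.6 -105. ] deg [-0.4  0.  -0.5]
end joints [-0.4 -0.1  2.3 -0.9  0.8  0.1]
```

View pics/w3.png

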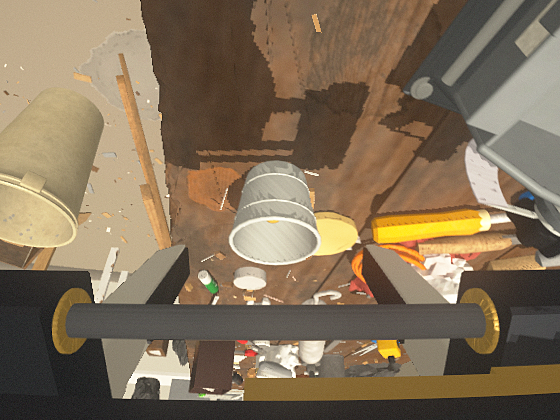

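The wrist view shows the cup rim centred at (275,240), midway between the open fingers at (185–365). The lid lies to the right and beyond. I advance along the fingers and close.

Emit:
{"fn": "arm_command", "kwargs": {"steps": [{"dp": [0.028,-0.175,-0.219],"angular": [0,0,0]},{"dp": [0.028,-0.175,-0.219],"angular": [0,0,0]},{"dp": [0.028,-0.175,-0.219],"angular": [0,0,0]},{"dp": [0.028,-0.175,-0.219],"angular": [0,0,0]},{"dp": [0.028,-0.175,-0.219],"angular": [0,0,0]},{"dp": [0.028,-0.175,-0.219],"angular": [0,0,0]},{"dp": [0,0,0],"angular": [0,0,0]},{"dp": [0,0,0],"angular": [0,0,0]}]}}

```text
time: 9.28
eef_pos: [434.8, -354.4, 19.5]
ee_rot: [0.603, 0.723, -0.218, 0.259]
ft_force: [0.4, 0.4, 0.0]
width: 93.0
grasp_force: 0.0
```

Emit:
{"fn": "arm_command", "kwargs": {"steps": [{"dp": [0,0,0],"angular": [0,0,0]},{"dp": [0,0,0],"angular": [0,0,0]},{"dp": [0,0,0],"angular": [0,0,0]},{"dp": [0,0,0],"angular": [0,0,0]},{"dp": [0,0,0],"angular": [0,0,0]},{"dp": [0,0,0],"angular": [0,0,0]},{"dp": [0,0,0],"angular": [0,0,0]},{"dp": [0,0,0],"angular": [0,0,0]}], "grip": -1, "squeeze": 25}}

```text
time: 9.95
eef_pos: [434.4, -353.6, 18.3]
ee_rot: [0.602, 0.723, -0.218, 0.259]
ft_force: [-3.5, 1.3, 8.5]
width: 67.1
grasp_force: 24.1
```

Emit:
{"fn": "arm_command", "kwargs": {"steps": [{"dp": [0,0,0.05],"angular": [0,0,0]},{"dp": [0,0,0.15],"angular": [0,0,0]},{"dp": [0,0,0.3],"angular": [0,0,0]},{"dp": [0,0,0],"angular": [0,0,0]},{"dp": [0,0,0],"angular": [0,0,0]}], "squeeze": 35}}

```text
time: 10.37
eef_pos: [435.3, -353.4, 58.4]
ee_rot: [0.602, 0.723, -0.217, 0.26]
ft_force: [-0.2, 0.6, -2.5]
width: 66.5
grasp_force: 34.5
```

```bash
python3 - <<'E'
from mv import *
np.set_printoptions(precision=2,suppress=True)
st=robot.get_state();print(st["eef_pos"],st["ft_force"],st["width"],st["grasp_force"],st["joints"])
im=imaging.camera("wrist");im2=imaging.camera("side")
cv2.imwrite("pics/m1.png",np.hstack([cv2.resize(im[120:330,130:410],(400,300)),cv2.resize(im2[200:410,200:480],(400,300))]))
# target: upright above the bin
p0=np.array(st["eef_pos"]);Rn=Ro.from_quat(st["ee_rot"]);tz=Rn.as_matrix()[:,2]
c=p0-18.8*tz;print("grasp",c,"heading",np.degrees(np.arctan2(tz[1],tz[0])),"pitch",np.degrees(np.arcsin(-tz[2])))
az=np.radians(-98);a=np.array([np.cos(az),np.sin(az),0]);B=np.array([573.5,-141,190.])-15*a
yaw=az-np.arctan2(tz[1],tz[0]);R2=Ro.from_euler("z",yaw)*Rn
up=p0+[0,0,150];rows(up,Rn);print("then from there to",B+18.8*R2.as_matrix()[:,2],"d",(B+18.8*R2.as_matrix()[:,2]-up),np.degrees(yaw))
E
```

```text
[ 435.29 -353.41   58.38] [-0.19  0.55 -2.52] 66.50414539620985 34.45088319065064 [-0.42 -0.1   2.21 -0.83  0.79 -0.07]
grasp [ 433.14 -341.63   72.87] heading -79.67650234115203 pitch 50.42953846944162
rows 4 dp [0.0054, -0.002, 0.4762] ang [-0.0001, -0.0003, 0.0] tot mm [  1.7  -0.6 152.4] deg [-0.1 -0.2  0. ]
end joints [-0.41 -0.39  2.14 -0.65  1.06 -0.36]
then from there to [ 573.92 -138.01  175.51] d [138.63 215.41 -32.87] -18.323497658847963
```

View pics/m1.png

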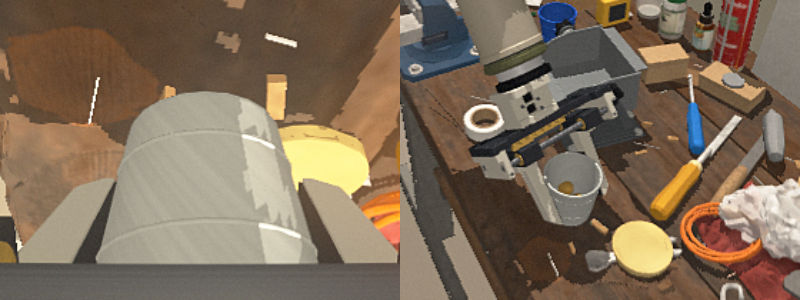

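The wrist and side views show the cup upright between the fingers with nuts inside. The wrist reads 2.5 N, which matches the cup plus seven nuts. I move it over the bin.

Emit:
{"fn": "arm_command", "kwargs": {"steps": [{"dp": [0,0,0.3],"angular": [0,0,0]},{"dp": [0,0,0.45],"angular": [0,0,0]},{"dp": [0,0,0.45],"angular": [0,0,0]},{"dp": [0.09,0.14,0.4],"angular": [0,0,-0.0127]},{"dp": [0.216,0.336,0.2],"angular": [0,0,-0.0127]},{"dp": [0.216,0.336,0],"angular": [0,0,-0.0127]},{"dp": [0.216,0.336,0],"angular": [0,0,-0.0127]},{"dp": [0.216,0.336,0],"angular": [0,0,-0.0127]},{"dp": [0.216,0.336,0],"angular": [0,0,-0.0127]},{"dp": [0.216,0.336,0],"angular": [0,0,-0.0127]},{"dp": [0.216,0.336,0],"angular": [0,0,-0.0127]},{"dp": [0.1,0.16,0],"angular": [0,0,-0.0127]}]}}

```text
time: 11.47
eef_pos: [571.4, -137.9, 198.5]
ee_rot: [0.721, 0.605, -0.261, 0.215]
ft_force: [0.4, 0.2, -2.4]
width: 66.9
grasp_force: 34.4
```

```bash
cat > pour.py <<'E'
from mv import *
np.set_printoptions(precision=2,suppress=True)
st=robot.get_state();print(st["time"],st["eef_pos"],st["ft_force"],st["width"],st["grasp_force"],st["joints"])
p0=np.array(st["eef_pos"]);Rn=Ro.from_quat(st["ee_rot"]);M=Rn.as_matrix();tz=M[:,2]
c=p0-18.8*tz;h=np.arctan2(tz[1],tz[0]);print("grasp",c,"heading",np.degrees(h))
for t in("bin_rear_flange","bin_front_flange","bin_floor"):
    for cam in("top",):
        imaging.camera(cam);print(t,[(np.round(q["point"]).tolist(),round(q["score"],2)) for q in imaging.pinpoint(t,cam)][:2])
az=h;a=np.array([np.cos(az),np.sin(az),0]);n=np.cross([0,0,1],a)
target=np.array([573.5,-141,185.])-12*a
print("axis n",n, "need shift to",target-c)
# pour about cup centre c: tcp path rows
N=20;th=np.radians(135);j=np.array(st["joints"])
prev=p0+0;
for k in range(1,N+1):
    t=th*k/N;f=min(1,k/6)
    R=Ro.from_rotvec(n*t)*Rn;pos=c+f*(target-c)+18.8*R.as_matrix()[:,2]
    j2,e=ik(pos,R,j);
    print(k,np.round((pos-prev)/80,3).tolist(),"e%.3f"%e,"dj%.2f"%np.abs(j2-j).max(),round(bodymin(pos-18.8*R.as_matrix()[:,2],R)[:,2].min())); j=j2;prev=pos
print("ang",np.round(n*th/N/np.pi,4).tolist(),j)
E
python3 pour.py
```

```text
11.4667 [ 571.38 -137.89  198.52] [ 0.45  0.23 -2.38] 66.87546647199564 34.43108113414496 [ 0.08  0.26  1.54 -0.66  1.56  0.33]
grasp [ 573.58 -126.14  213.02] heading -100.59078903834634
bin_rear_flange [([346.0, 164.0], 0.65)]
bin_front_flange [([334.0, 220.0], 0.66)]
bin_floor [([333.0, 192.0], 0.64), ([341.0, 180.0], 0.51)]
axis n [ 0.98 -0.18  0.  ] need shift to [  2.13  -3.07 -28.02]
1 [0.009, 0.016, -0.075] e0.000 dj0.10 242
2 [0.009, 0.017, -0.072] e0.000 dj0.11 245
3 [0.009, 0.019, -0.069] e0.000 dj0.11 248
4 [0.009, 0.02, -0.066] e0.000 dj0.12 250
5 [0.009, 0.02, -0.063] e0.000 dj0.12 251
6 [0.01, 0.021, -0.06] e0.000 dj0.12 249
7 [0.005, 0.027, 0.002] e0.000 dj0.12 244
8 [0.005, 0.027, 0.005] e0.000 dj0.11 238
9 [0.005, 0.026, 0.008] e0.000 dj0.11 232
10 [0.005, 0.025, 0.012] e0.000 dj0.10 224
11 [0.004, 0.023, 0.014] e0.000 dj0.09 217
12 [0.004, 0.021, 0.017] e0.000 dj0.09 208
13 [0.004, 0.019, 0.02] e0.000 dj0.08 200
14 [0.003, 0.017, 0.022] e0.000 dj0.08 191
15 [0.003, 0.014, 0.024] e0.000 dj0.07 182
16 [0.002, 0.011, 0.025] e0.000 dj0.07 173
17 [0.002, 0.008, 0.026] e0.000 dj0.07 164
18 [0.001, 0.005, 0.027] e0.000 dj0.07 156
19 [0.0, 0.002, 0.028] e0.000 dj0.07 148
20 [-0.0, -0.001, 0.028] e0.000 dj0.07 125
ang [0.0369, -0.0069, 0.0] [-0.83  0.87  1.41  1.19  2.11 -0.79]
```

Emit:
{"fn": "arm_command", "kwargs": {"steps": [{"dp": [0.014,0.043,-0.075],"angular": [0.0369,-0.0069,0]},{"dp": [0.014,0.044,-0.072],"angular": [0.0369,-0.0069,0]},{"dp": [0.014,0.046,-0.069],"angular": [0.0369,-0.0069,0]},{"dp": [0.014,0.047,-0.066],"angular": [0.0369,-0.0069,0]},{"dp": [0.014,0.047,-0.063],"angular": [0.0369,-0.0069,0]},{"dp": [0.014,0.048,-0.06],"angular": [0.0369,-0.0069,0]},{"dp": [0.005,0.027,0.002],"angular": [0.0369,-0.0069,0]},{"dp": [0.005,0.027,0.005],"angular": [0.0369,-0.0069,0]},{"dp": [0.003,0.013,0.004],"angular": [0.0185,-0.0035,0]},{"dp": [0.002,0.013,0.004],"angular": [0.0185,-0.0035,0]},{"dp": [0.002,0.013,0.006],"angular": [0.0185,-0.0035,0]},{"dp": [0.002,0.013,0.006],"angular": [0.0185,-0.0035,0]}]}}

```text
time: 12.77
eef_pos: [577.4, -112.2, 171.1]
ee_rot: [0.745, 0.622, 0.189, -0.154]
ft_force: [-0.8, 0.5, -2.7]
width: 66.8
grasp_force: 34.0
```

Emit:
{"fn": "arm_command", "kwargs": {"steps": [{"dp": [0.002,0.0115,0.007],"angular": [0.0185,-0.0035,0]},{"dp": [0.002,0.0115,0.007],"angular": [0.0185,-0.0035,0]},{"dp": [0.002,0.0105,0.0085],"angular": [0.0185,-0.0035,0]},{"dp": [0.002,0.0105,0.0085],"angular": [0.0185,-0.0035,0]},{"dp": [0.002,0.0095,0.01],"angular": [0.0185,-0.0035,0]},{"dp": [0.002,0.0095,0.01],"angular": [0.0185,-0.0035,0]},{"dp": [0.0015,0.0085,0.011],"angular": [0.0185,-0.0035,0]},{"dp": [0.0015,0.0085,0.011],"angular": [0.0185,-0.0035,0]},{"dp": [0.0015,0.007,0.012],"angular": [0.0185,-0.0035,0]},{"dp": [0.0015,0.007,0.012],"angular": [0.0185,-0.0035,0]},{"dp": [0.001,0.0055,0.0125],"angular": [0.0185,-0.0035,0]},{"dp": [0.001,0.0055,0.0125],"angular": [0.0185,-0.0035,0]}]}}

```text
time: 13.77
eef_pos: [579.3, -103.4, 180.6]
ee_rot: [0.633, 0.529, 0.437, -0.358]
ft_force: [-1.0, -0.0, -3.0]
width: 67.1
grasp_force: 33.9
```

Emit:
{"fn": "arm_command", "kwargs": {"steps": [{"dp": [0.001,0.004,0.013],"angular": [0.0185,-0.0035,0]},{"dp": [0.001,0.004,0.013],"angular": [0.0185,-0.0035,0]},{"dp": [0.0005,0.0025,0.0135],"angular": [0.0185,-0.0035,0]},{"dp": [0.0005,0.0025,0.0135],"angular": [0.0185,-0.0035,0]},{"dp": [0,0.001,0.014],"angular": [0.0185,-0.0035,0]},{"dp": [0,0.001,0.014],"angular": [0.0185,-0.0035,0]},{"dp": [0,0,0.014],"angular": [0.0185,-0.0035,0]},{"dp": [0,0,0],"angular": [0,0,0]},{"dp": [0,0,0],"angular": [0,0,0]},{"dp": [0,0,0],"angular": [0,0,0]}]}}

```text
time: 14.6
eef_pos: [580.2, -101.5, 188.6]
ee_rot: [0.531, 0.444, 0.558, -0.457]
ft_force: [-0.0, -0.3, -0.4]
width: 67.0
grasp_force: 34.1
```

```bash
python3 - <<'E'
from mv import *
np.set_printoptions(precision=2,suppress=True)
st=robot.get_state();print(st["time"],st["eef_pos"],st["ft_force"],st["width"],st["grasp_force"],st["joints"])
R=Ro.from_quat(st["ee_rot"]);tz=R.as_matrix()[:,2];print("tz",tz,"grasp",st["eef_pos"]-18.8*tz)
im=imaging.camera("top");im2=imaging.camera("side")
for c in("top","side"):print(c,[(np.round(q["point"]).tolist(),round(q["score"],2)) for q in imaging.pinpoint("nut_1",c)])
cv2.imwrite("pics/m2.png",np.hstack([cv2.resize(im[130:270,260:440],(400,311)),cv2.resize(im2[160:300,240:420],(400,311))]))
E
```

```text
14.6 [ 580.23 -101.55  188.56] [-0.   -0.3  -0.42] 67.0049238798988 34.05994662677358 [-0.82  0.88  1.33  1.19  2.09 -0.74]
tz [0.19 0.98 0.04] grasp [ 576.71 -120.    187.79]
top [([346.0, 212.0], 0.6)]
side []
```

View pics/m2.png

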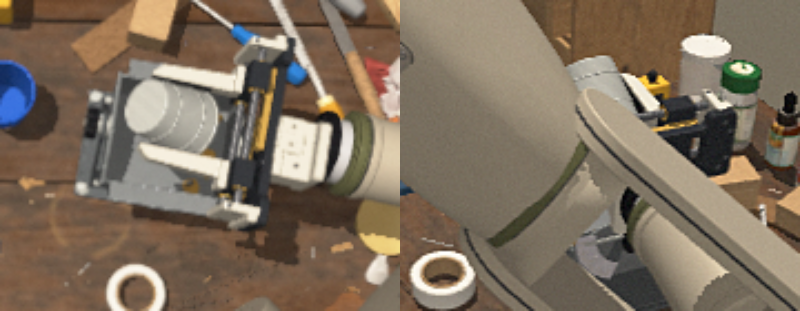

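The top view shows the inverted cup over the level bin, with nuts glinting inside at (190,185). The force dropped by more than 2 N. I reverse the tilt while rising.

Emit:
{"fn": "arm_command", "kwargs": {"steps": [{"dp": [0,0,0.1],"angular": [-0.0361,0.0068,0]},{"dp": [0,0,0.1],"angular": [-0.0361,0.0068,0]},{"dp": [0,0,0.1],"angular": [-0.0361,0.0068,0]},{"dp": [0,0,0.1],"angular": [-0.0361,0.0068,0]},{"dp": [0,0,0.1],"angular": [-0.0361,0.0068,0]},{"dp": [0,0,0.1],"angular": [-0.0361,0.0068,0]},{"dp": [0,0,0],"angular": [-0.0361,0.0068,0]},{"dp": [0,0,0],"angular": [-0.0361,0.0068,0]},{"dp": [0,0,0],"angular": [-0.0361,0.0068,0]},{"dp": [0,0,0],"angular": [-0.0361,0.0068,0]},{"dp": [0,0,0],"angular": [-0.0361,0.0068,0]},{"dp": [0,0,0],"angular": [-0.0361,0.0068,0]}]}}

```text
time: 15.8
eef_pos: [580.8, -101.7, 238.8]
ee_rot: [0.762, 0.638, 0.088, -0.068]
ft_force: [0.1, 0.8, -1.4]
width: 67.3
grasp_force: 34.2
```

Emit:
{"fn": "arm_command", "kwargs": {"steps": [{"dp": [0,0,0],"angular": [-0.0361,0.0068,0]},{"dp": [0,0,0],"angular": [-0.0361,0.0068,0]},{"dp": [0,0,0],"angular": [-0.0361,0.0068,0]},{"dp": [0,0,0],"angular": [-0.0361,0.0068,0]},{"dp": [0,0,0],"angular": [-0.0361,0.0068,0]},{"dp": [0,0,0],"angular": [-0.0361,0.0068,0]},{"dp": [0,0,0],"angular": [-0.0361,0.0068,0]},{"dp": [0,0,0],"angular": [-0.0361,0.0068,0]},{"dp": [0,0,0],"angular": [0,0,0]},{"dp": [0,0,0],"angular": [0,0,0]}]}}

```text
time: 16.63
eef_pos: [579.8, -99.2, 234.6]
ee_rot: [0.72, 0.606, -0.262, 0.215]
ft_force: [0.5, 0.3, -1.1]
width: 67.0
grasp_force: 34.4
```

```bash
python3 - <<'E'
from mv import *
np.set_printoptions(precision=3,suppress=True)
st=robot.get_state();print(st["time"],st["eef_pos"],st["ft_force"],st["width"],st["joints"])
R=Ro.from_quat(st["ee_rot"]);tz=R.as_matrix()[:,2]
print("heading,pitch",np.degrees([np.arctan2(tz[1],tz[0]),np.arcsin(-tz[2])]),"y",R.as_matrix()[:,1])
# goal: upright as grasped, heading -80, at original spot; grasp orientation at pick
Rg=Ro.from_quat([.602,.723,-.218,.259]);Rg=Ro.from_quat(np.array([.602,.723,-.218,.259]))
rows([434.4,-343,140],Rg)
print("down total",140-18.8)
E
```

```text
16.6333 [579.845 -99.198 234.601] [ 0.511  0.298 -1.149] 66.9506304563845 [ 0.137  0.275  1.454 -0.652  1.649  0.336]
heading,pitch [-100.592   50.366] y [ 0.985 -0.174 -0.008]
rows 8 dp [-0.2273, -0.3809, -0.1478] ang [0.0, -0.0002, 0.0142] tot mm [-145.4 -243.8  -94.6] deg [ 0.1 -0.3 20.4]
end joints [-0.39 -0.34  2.24 -0.72  0.96 -0.23]
down total 121.2
```

Upright, the wrist reads -1.15 N, which is the empty cup alone. I carry it back to its spot.

Emit:
{"fn": "arm_command", "kwargs": {"steps": [{"dp": [-0.231,-0.386,0],"angular": [0,0,0.0142]},{"dp": [-0.231,-0.386,0],"angular": [0,0,0.0142]},{"dp": [-0.231,-0.386,-0.06],"angular": [0,0,0.0142]},{"dp": [-0.231,-0.386,-0.06],"angular": [0,0,0.0142]},{"dp": [-0.231,-0.386,-0.06],"angular": [0,0,0.0142]},{"dp": [-0.231,-0.386,-0.06],"angular": [0,0,0.0142]},{"dp": [-0.231,-0.386,-0.06],"angular": [0,0,0.0142]},{"dp": [-0.231,-0.386,-0.1],"angular": [0,0,0.0142]},{"dp": [0,0,-0.45],"angular": [0,0,0]},{"dp": [0,0,-0.45],"angular": [0,0,0]},{"dp": [0,0,-0.45],"angular": [0,0,0]},{"dp": [0,0,-0.4],"angular": [0,0,0]}]}}

```text
time: 17.63
eef_pos: [431.8, -349.8, 64.9]
ee_rot: [0.605, 0.72, -0.218, 0.261]
ft_force: [-0.6, -0.2, -1.4]
width: 67.0
grasp_force: 34.4
```

Emit:
{"fn": "arm_command", "kwargs": {"steps": [{"dp": [0,0,0],"angular": [0,0,0]}]}}

```text
time: 17.72
eef_pos: [427.2, -347.4, 58.1]
ee_rot: [0.604, 0.722, -0.22, 0.255]
ft_force: [-1.6, 0.7, -2.2]
width: 66.8
grasp_force: 34.4
```

Emit:
{"fn": "arm_command", "kwargs": {"steps": [{"dp": [0,0,-0.15],"angular": [0,0,0]},{"dp": [0,0,-0.15],"angular": [0,0,0]},{"dp": [0,0,-0.1],"angular": [0,0,0]},{"dp": [0,0,0],"angular": [0,0,0]},{"dp": [0,0,0],"angular": [0,0,0]}]}}

```text
time: 18.13
eef_pos: [433.0, -348.8, 34.0]
ee_rot: [0.603, 0.722, -0.219, 0.26]
ft_force: [0.2, 0.4, -1.9]
width: 66.8
grasp_force: 34.4
```

Emit:
{"fn": "arm_command", "kwargs": {"steps": [{"dp": [0,0,-0.08],"angular": [0,0,0]},{"dp": [0,0,-0.06],"angular": [0,0,0]},{"dp": [0,0,-0.03],"angular": [0,0,0]},{"dp": [0,0,-0.015],"angular": [0,0,0]},{"dp": [0,0,0],"angular": [0,0,0]},{"dp": [0,0,0],"angular": [0,0,0]}]}}

```text
time: 18.63
eef_pos: [432.8, -348.7, 18.8]
ee_rot: [0.602, 0.722, -0.22, 0.26]
ft_force: [-5.6, 3.8, 10.3]
width: 66.8
grasp_force: 34.0
```

Emit:
{"fn": "arm_command", "kwargs": {"steps": [{"dp": [0,0,0.008],"angular": [0,0,0]},{"dp": [0,0,0],"angular": [0,0,0]},{"dp": [0,0,0],"angular": [0,0,0]},{"dp": [0,0,0],"angular": [0,0,0]},{"dp": [0,0,0],"angular": [0,0,0]},{"dp": [0,0,0],"angular": [0,0,0]},{"dp": [0,0,0],"angular": [0,0,0]},{"dp": [0,0,0],"angular": [0,0,0]}], "grip": 1}}

```text
time: 19.3
eef_pos: [432.4, -348.0, 18.0]
ee_rot: [0.602, 0.722, -0.22, 0.259]
ft_force: [-0.6, -0.6, -0.2]
width: 92.9
grasp_force: 0.0
```

Emit:
{"fn": "arm_command", "kwargs": {"steps": [{"dp": [-0.02,0.115,0.14],"angular": [0,0,0]},{"dp": [-0.028,0.175,0.219],"angular": [0,0,0]},{"dp": [-0.028,0.175,0.219],"angular": [0,0,0]},{"dp": [-0.028,0.175,0.219],"angular": [0,0,0]},{"dp": [-0.028,0.175,0.219],"angular": [0,0,0]},{"dp": [-0.028,0.175,0.219],"angular": [0,0,0]},{"dp": [0,0.2,0.4],"angular": [0,0,0]},{"dp": [0,0.2,0.4],"angular": [0,0,0]},{"dp": [0,0.2,0.3],"angular": [0,0,0]},{"dp": [0,0,0],"angular": [0,0,0]}]}}

```text
time: 20.13
eef_pos: [422.8, -219.4, 211.3]
ee_rot: [0.602, 0.722, -0.217, 0.263]
ft_force: [0.9, -0.5, -0.4]
width: 93.1
grasp_force: 0.0
```

```bash
python3 - <<'E'
from mv import *
np.set_printoptions(precision=2,suppress=True)
st=robot.get_state();print(st["time"],st["eef_pos"],st["width"],st["joints"])
im=imaging.camera("top");im2=imaging.camera("side")
for c in("top","side"):
    for t in("nut_1","cup_centre"):print(c,t,[(np.round(q["point"]).tolist(),round(q["score"],2)) for q in imaging.pinpoint(t,c)])
a=cv2.resize(im[130:290,280:460],(400,355),interpolation=cv2.INTER_CUBIC);b=cv2.resize(im2[200:400,230:430],(400,355))
cv2.imwrite("pics/m3.png",np.hstack([a,b]))
# tool down, tool y along bin pivot axis, heading -8.2 deg, above front flange
w=-.143;y=np.array([-np.sin(w),np.cos(w),0]);z=np.array([0,0,-1.]);R=Ro.from_matrix(np.c_[np.cross(y,z),y,z])
B=np.array([573.5,-143]);tgt=B+np.array([np.cos(w),np.sin(w)])*-70
rows([*tgt,180],R)
E
```

```text
20.1333 [ 422.76 -219.41  211.3 ] 93.08895456446518 [-0.09 -0.45  2.18 -0.7   1.27 -0.1 ]
top nut_1 [([338.0, 192.0], 0.69), ([349.0, 195.0], 0.52), ([347.0, 203.0], 0.51), ([331.0, 178.0], 0.42), ([344.0, 187.0], 0.41)]
top cup_centre [([262.0, 172.0], 0.66), ([412.0, 253.0], 0.65)]
side nut_1 [([343.0, 253.0], 0.56)]
side cup_centre [([315.0, 348.0], 0.95), ([310.0, 219.0], 0.6)]
rows 12 dp [0.0893, 0.0918, -0.0239] ang [0.0137, 0.0139, 0.0317] tot mm [ 85.7  88.1 -23. ] deg [29.7 30.1 68.4]
end joints [-0.36 -0.08  1.77  0.    1.45 -1.78]
```

View pics/m3.png

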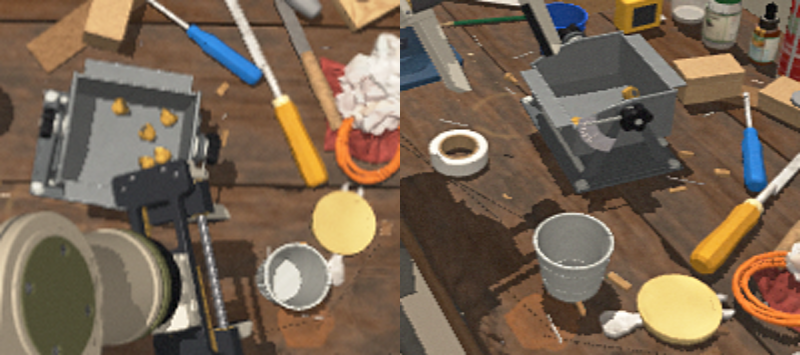

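Top view: nuts lie in the level bin, five visible and the rest hidden behind the gripper. The cup is upright and empty at (295,277), clear of the stand. Next I turn the tool down and shut the fingers above the front flange.

Emit:
{"fn": "arm_command", "kwargs": {"steps": [{"dp": [0.086,0.092,-0.01],"angular": [0.0137,0.0139,0.0317]},{"dp": [0.086,0.092,-0.01],"angular": [0.0137,0.0139,0.0317]},{"dp": [0.086,0.092,-0.01],"angular": [0.0137,0.0139,0.0317]},{"dp": [0.086,0.092,-0.01],"angular": [0.0137,0.0139,0.0317]},{"dp": [0.086,0.092,-0.01],"angular": [0.0137,0.0139,0.0317]},{"dp": [0.086,0.092,-0.01],"angular": [0.0137,0.0139,0.0317]},{"dp": [0.086,0.092,-0.01],"angular": [0.0137,0.0139,0.0317]},{"dp": [0.086,0.092,-0.01],"angular": [0.0137,0.0139,0.0317]},{"dp": [0.086,0.092,-0.01],"angular": [0.0137,0.0139,0.0317]},{"dp": [0.086,0.092,-0.01],"angular": [0.0137,0.0139,0.0317]},{"dp": [0.086,0.092,-0.01],"angular": [0.0137,0.0139,0.0317]},{"dp": [0.086,0.092,-0.01],"angular": [0.0137,0.0139,0.0317]}], "grip": -1, "squeeze": 10}}

```text
time: 21.43
eef_pos: [501.7, -133.0, 193.9]
ee_rot: [0.07, 0.998, 0.003, -0.0]
ft_force: [0.3, -0.3, 0.5]
width: 17.3
grasp_force: 0.0
```

```bash
cat > meas.py <<'E'
from fit import *
np.set_printoptions(precision=2,suppress=True)
st=robot.get_state();print(st["time"],st["eef_pos"],st["ft_force"],st["width"])
w=-.143;d=np.array(st["eef_pos"])[:2]-[573.5,-143];print("h",d@[np.cos(w),np.sin(w)],"s",d@[-np.sin(w),np.cos(w)])
print("yaxis",Ro.from_quat(st["ee_rot"]).as_matrix()[:,1:])
PP={};obs=[]
for c in("side","top","wrist"):
    cv2.imwrite("pics/l_%s.png"%c,imaging.camera(c));PP[c]=imaging.camera_params(c)
    for k,t in dict(p="stand_pivot",f="bin_floor",r="bin_rear_flange",t="bin_front_flange").items():
        r=imaging.pinpoint(t,c)
        if r and r[0]["score"]>.45:obs.append((c,k,*r[0]["point"],1))
    print(c,"nuts",[(np.round(q["point"]).tolist(),round(q["score"],2)) for q in imaging.pinpoint("nut_1",c)])
q,r=fit(obs,[573,-142,-.143,.3],PP);print(q)
for o,e in zip(obs,r.reshape(-1,2)):print(o[:2],np.round(o[2:4]),e)
for c in PP:
    o=[x for x in obs if x[0]==c]
    if len(o)>2:
        f=lambda t:np.concatenate([proj(c,pt([q[0]+t[1],q[1]+t[2],-.143,t[0]],k),PP[c])-[u,v] for _,k,u,v,W in o]+[np.array(t[1:])*.2])
        print(c,"tilt",least_squares(f,[.3,0,0],loss="soft_l1").x)
E
python3 meas.py
```

```text
21.4333 [ 501.68 -132.97  193.88] [ 0.34 -0.33  0.46] 17.326636694353084
h -72.51602412780686 s -0.3122998664122039
yaxis [[ 0.14 -0.  ]
 [ 0.99  0.01]
 [ 0.01 -1.  ]]
side nuts [([343.0, 253.0], 0.62)]
top nuts []
wrist nuts [([228.0, 263.0], 0.66), ([222.0, 251.0], 0.66), ([244.0, 253.0], 0.57), ([244.0, 235.0], 0.56)]
[ 572.16 -144.71   -0.15    0.06]
('side', 'p') [330. 242.] [-1.04 -0.56]
('side', 'f') [332. 260.] [-2.5   1.41]
('side', 'r') [356. 233.] [ 0.04 -1.49]
('side', 't') [303. 257.] [-1.2  -1.09]
('top', 'p') [338. 192.] [0.29 0.31]
('top', 'f') [332. 196.] [2.58 0.06]
('top', 'r') [344. 165.] [-1.21 -0.45]
('wrist', 'p') [223. 251.] [50.11 40.98]
('wrist', 'r') [275. 363.] [-1.63  1.73]
('wrist', 't') [274. 215.] [-0.9  -2.52]
side tilt [ 0.1   1.08 -1.82]
top tilt [ 0.06 -0.14  0.61]
wrist tilt [ 0.03 -0.6   0.67]
```

Emit:
{"fn": "arm_command", "kwargs": {"steps": [{"dp": [-0.006,0,-0.4],"angular": [0,0,0]},{"dp": [-0.006,0,-0.4],"angular": [0,0,0]},{"dp": [-0.006,0,-0.35],"angular": [0,0,0]},{"dp": [0,0,-0.2],"angular": [0,0,0]},{"dp": [0.02,-0.003,-0.07],"angular": [0,0,0]},{"dp": [0.02,-0.003,-0.07],"angular": [0,0,0]},{"dp": [0.02,-0.003,-0.07],"angular": [0,0,0]},{"dp": [0.03,-0.004,-0.049],"angular": [0,0,0]},{"dp": [0.03,-0.004,-0.049],"angular": [0,0,0]},{"dp": [0.03,-0.004,-0.049],"angular": [0,0,0]},{"dp": [0,0,0],"angular": [0,0,0]},{"dp": [0,0,0],"angular": [0,0,0]}]}}

```text
time: 23.33
eef_pos: [513.6, -134.5, 59.7]
ee_rot: [0.072, 0.997, 0.001, 0.002]
ft_force: [-1.0, -0.3, 0.8]
width: 0.6
grasp_force: 0.5
```

```bash
python3 meas.py
```

```text
23.3333 [ 513.57 -134.47   59.71] [-0.97 -0.34  0.79] 0.5807602375088333
h -60.53644495031819 s -0.10248086350409805
yaxis [[ 0.14  0.  ]
 [ 0.99  0.  ]
 [ 0.   -1.  ]]
side nuts [([331.0, 253.0], 0.54)]
top nuts []
wrist nuts []
[ 575.56 -143.33   -0.17    0.41]
('side', 'f') [339. 256.] [-0.75  1.34]
('side', 'r') [355. 227.] [-0.35 -2.45]
('side', 't') [307. 262.] [ 0.77 -1.34]
('wrist', 'f') [275. 375.] [-0.21  0.03]
side tilt [ 0.4  -0.74 -2.61]
```

Emit:
{"fn": "arm_command", "kwargs": {"steps": [{"dp": [0.018,-0.003,-0.036],"angular": [0,0,0]},{"dp": [0.018,-0.003,-0.036],"angular": [0,0,0]},{"dp": [0.018,-0.003,-0.036],"angular": [0,0,0]},{"dp": [0,0,0],"angular": [0,0,0]},{"dp": [0,0,0],"angular": [0,0,0]}]}}

```text
time: 24.65
eef_pos: [518.4, -135.2, 51.1]
ee_rot: [0.072, 0.997, 0.001, 0.003]
ft_force: [1.0, -0.5, 5.8]
width: 0.0
grasp_force: 2.5
```

Emit:
{"fn": "arm_command", "kwargs": {"steps": [{"dp": [-0.05,0,0.1],"angular": [0,0,0]},{"dp": [-0.1,0,0.4],"angular": [0,0,0]},{"dp": [-0.1,0,0.5],"angular": [0,0,0]},{"dp": [-0.2,0,0.5],"angular": [0,0,0]},{"dp": [-0.3,0,0.5],"angular": [0,0,0]},{"dp": [-0.3,0.2,0.3],"angular": [0,0,0]},{"dp": [-0.3,0.4,0],"angular": [0,0,0]},{"dp": [0,0.4,0],"angular": [0,0,0]},{"dp": [0,0.4,0],"angular": [0,0,0]},{"dp": [0,0,0],"angular": [0,0,0]}]}}

```text
time: 25.48
eef_pos: [411.1, -18.7, 228.7]
ee_rot: [0.07, 0.998, 0.002, 0.002]
ft_force: [-0.9, 0.2, -0.5]
width: 0.4
grasp_force: 0.0
```

```bash
python3 meas.py; python3 - <<'E'
import cv2,numpy as np
a=cv2.imread("pics/l_top.png");b=cv2.imread("pics/l_side.png")
A=cv2.resize(a[140:280,290:450],(400,350),interpolation=cv2.INTER_CUBIC);B=cv2.resize(b[190:370,250:410],(400,450),interpolation=cv2.INTER_CUBIC)
A=cv2.copyMakeBorder(A,0,100,0,0,cv2.BORDER_CONSTANT);cv2.imwrite("pics/m4.png",np.hstack([A,B]))
E
```

```text
25.4833 [411.12 -18.68 228.7 ] [-0.87  0.21 -0.48] 0.4017016041884223
h -178.4435597615255 s 99.91161734677087
yaxis [[ 0.14  0.  ]
 [ 0.99  0.  ]
 [ 0.   -1.  ]]
side nuts [([319.0, 264.0], 0.44), ([355.0, 223.0], 0.16)]
top nuts [([357.0, 192.0], 0.61), ([348.0, 196.0], 0.53), ([352.0, 193.0], 0.44), ([344.0, 187.0], 0.43)]
wrist nuts []
[ 575.58 -146.21   -0.1     0.55]
('side', 'p') [333. 240.] [-2.    2.06]
('side', 'f') [342. 257.] [-0.7  -1.02]
('side', 'r') [352. 220.] [0.9  1.46]
('side', 't') [310. 265.] [ 0.57 -0.74]
('top', 'p') [339. 190.] [0.09 0.93]
('top', 'f') [334. 186.] [ 3.11 -2.31]
('top', 'r') [348. 165.] [-4.37 -0.17]
side tilt [ 0.59 -0.45  0.75]
top tilt [ 0.45 -0.26  0.01]
```

View pics/m4.png

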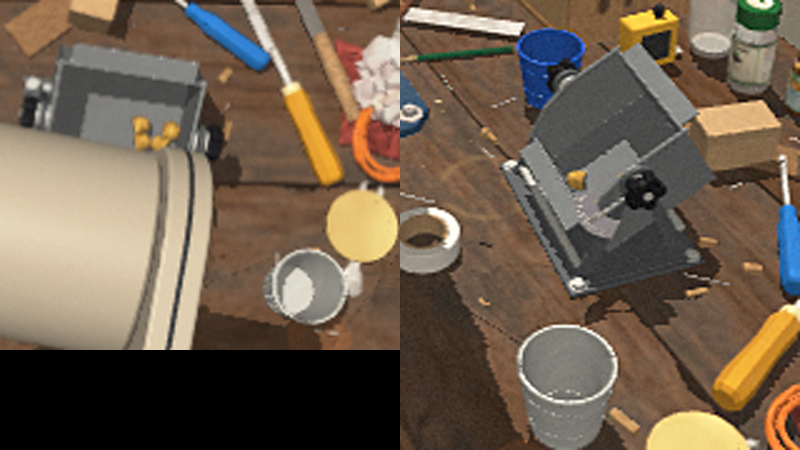

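The side view shows the bin tipped and holding by itself, nuts inside, no nut on the bench around it, and the empty cup upright at (565,385). I check the tilt and nut count numerically with the wrist camera from above.

Emit:
{"fn": "arm_command", "kwargs": {"steps": [{"dp": [0.2,-0.2,0.1],"angular": [0,0,0]},{"dp": [0.4,-0.25,0.1],"angular": [0,0,0]},{"dp": [0.4,-0.25,0.1],"angular": [0,0,0]},{"dp": [0.4,-0.25,0.1],"angular": [0,0,0]},{"dp": [0.4,-0.25,0],"angular": [0,0,0]},{"dp": [0.4,-0.25,0],"angular": [0,0,0]},{"dp": [0.2,-0.2,0],"angular": [0,0,0]},{"dp": [0,0,0],"angular": [0,0,0]},{"dp": [0,0,0],"angular": [0,0,0]},{"dp": [0,0,0],"angular": [0,0,0]}]}}

```text
time: 27.22
eef_pos: [603.7, -154.4, 260.1]
ee_rot: [0.072, 0.997, 0.001, 0.001]
ft_force: [0.3, -0.1, -0.2]
width: 0.6
grasp_force: 0.0
```

```bash
python3 meas.py; python3 - <<'E'
from h import *
im=imaging.camera("wrist")
print([(np.round(q["box"]).tolist(),round(q["score"],2)) for q in imaging.look_for("nut_1","wrist")])
hsv=cv2.cvtColor(im,cv2.COLOR_BGR2HSV);m=cv2.inRange(hsv,(15,120,70),(32,255,255))
n,l,s,c=cv2.connectedComponentsWithStats(m)
print([(s[i].tolist(),np.round(c[i]).tolist()) for i in range(1,n) if s[i,4]>30])
E
```

```text
27.2167 [ 603.72 -154.41  260.11] [ 0.27 -0.11 -0.2 ] 0.5633567583913022
h 31.53532737577233 s -6.983619486899891
yaxis [[ 0.14  0.  ]
 [ 0.99  0.  ]
 [ 0.   -1.  ]]
side nuts [([318.0, 263.0], 0.53)]
top nuts [([346.0, 199.0], 0.59), ([345.0, 186.0], 0.56), ([350.0, 195.0], 0.5), ([357.0, 192.0], 0.38)]
wrist nuts [([253.0, 147.0], 0.75), ([232.0, 175.0], 0.65), ([235.0, 145.0], 0.65), ([292.0, 142.0], 0.6), ([254.0, 164.0], 0.56), ([242.0, 163.0], 0.48), ([260.0, 180.0], 0.47)]
[ 573.67 -144.35   -0.12    0.56]
('side', 'p') [332. 241.] [-1.86  0.96]
('side', 'f') [345. 256.] [-4.4  -0.26]
('side', 'r') [352. 221.] [-0.53  0.06]
('side', 't') [309. 263.] [0.71 0.99]
('top', 'p') [339. 190.] [-0.57  1.19]
('top', 'f') [336. 189.] [ 0.63 -4.96]
('top', 'r') [344. 164.] [-0.18  1.82]
('wrist', 'p') [280. 163.] [1.4  1.36]
('wrist', 'f') [282. 186.] [-1.12 -0.33]
('wrist', 'r') [284. 228.] [-0.11  0.9 ]
('wrist', 't') [280. 116.] [-0.12 -0.18]
side tilt [0.56 2.79 0.22]
top tilt [ 0.32  1.26 -0.75]
wrist tilt [ 0.58 -0.7   0.34]
[([224.0, 170.0, 242.0, 184.0], 0.8), ([250.0, 153.0, 266
[... 553 characters left out ...]
, 1164], [245.0, 161.0]), ([284, 137, 17, 17, 193], [293.0, 144.0]), ([101, 143, 21, 12, 55], [112.0, 150.0]), ([80, 151, 65, 81, 1920], [111.0, 189.0]), ([181, 179, 7, 16, 82], [184.0, 187.0]), ([15, 197, 12, 32, 194], [19.0, 210.0]), ([69, 205, 7, 19, 59], [72.0, 213.0]), ([75, 204, 56, 72, 814], [104.0, 241.0]), ([476, 207, 84, 96, 5246], [521.0, 256.0]), ([188, 224, 12, 14, 78], [193.0, 230.0]), ([312, 225, 62, 47, 957], [346.0, 250.0]), ([420, 250, 53, 54, 1774], [449.0, 277.0]), ([267, 290, 9, 67, 300], [269.0, 323.0]), ([278, 290, 6, 67, 295], [281.0, 323.0]), ([495, 337, 46, 58, 1123], [519.0, 362.0]), ([53, 338, 21, 9, 55], [62.0, 342.0]), ([6, 369, 423, 32, 10349], [231.0, 386.0])]
```

All seven nuts are in the bin. Vision puts the tilt at about 0.56, while the contact geometry gives 0.52. A light touch on the rear flange should settle it.

Emit:
{"fn": "arm_command", "kwargs": {"steps": [{"dp": [0.087,-0.012,-0.3],"angular": [0,0,0]},{"dp": [0.087,-0.012,-0.4],"angular": [0,0,0]},{"dp": [0,0,-0.4],"angular": [0,0,0]},{"dp": [0,0,-0.2],"angular": [0,0,0]},{"dp": [0,0,-0.1],"angular": [0,0,0]},{"dp": [0,0,0],"angular": [0,0,0]},{"dp": [0,0,0],"angular": [0,0,0]}]}}

```text
time: 28.8
eef_pos: [618.4, -156.9, 149.3]
ee_rot: [0.072, 0.997, 0.001, 0.002]
ft_force: [-0.7, 0.4, 0.7]
width: 0.7
grasp_force: 0.0
```

Emit:
{"fn": "arm_command", "kwargs": {"steps": [{"dp": [0,0,-0.03],"angular": [0,0,0]},{"dp": [0,0,-0.02],"angular": [0,0,0]},{"dp": [0,0,0],"angular": [0,0,0]}]}}

```text
time: 29.05
eef_pos: [618.8, -157.1, 145.8]
ee_rot: [0.072, 0.997, 0.001, 0.003]
ft_force: [-0.0, -0.1, -0.1]
width: 0.6
grasp_force: 0.0
```

Emit:
{"fn": "arm_command", "kwargs": {"steps": [{"dp": [0,0,-0.0125],"angular": [0,0,0]},{"dp": [0,0,0],"angular": [0,0,0]}]}}

```text
time: 29.22
eef_pos: [618.3, -156.9, 143.9]
ee_rot: [0.072, 0.997, 0.001, 0.002]
ft_force: [-0.1, -0.2, -0.3]
width: 0.4
grasp_force: 0.0
```

Emit:
{"fn": "arm_command", "kwargs": {"steps": [{"dp": [0,0,-0.0125],"angular": [0,0,0]},{"dp": [0,0,0],"angular": [0,0,0]}]}}

```text
time: 29.38
eef_pos: [618.0, -156.8, 142.4]
ee_rot: [0.072, 0.997, 0.001, 0.001]
ft_force: [0.4, 1.4, -0.5]
width: 0.6
grasp_force: 0.0
```

Emit:
{"fn": "arm_command", "kwargs": {"steps": [{"dp": [0,0,-0.0125],"angular": [0,0,0]},{"dp": [0,0,0],"angular": [0,0,0]}]}}

```text
time: 29.55
eef_pos: [618.0, -156.7, 141.2]
ee_rot: [0.072, 0.997, 0.001, 0.001]
ft_force: [0.0, 1.1, 0.1]
width: 0.2
grasp_force: 0.0
```

Emit:
{"fn": "arm_command", "kwargs": {"steps": [{"dp": [0,0,-0.009],"angular": [0,0,0]},{"dp": [0,0,0],"angular": [0,0,0]}]}}

```text
time: 29.72
eef_pos: [618.2, -156.8, 140.8]
ee_rot: [0.072, 0.997, 0.001, 0.002]
ft_force: [-0.0, 1.1, 1.5]
width: 0.5
grasp_force: 0.4
```

The touch was at z = 140.8. Combined with the front-flange contact it gives a tilt of about 0.53 rad (30.3°), which is on target. Retract and hand in.

Emit:
{"fn": "arm_command", "kwargs": {"steps": [{"dp": [-0.02,0,0.1],"angular": [0,0,0]},{"dp": [0,0,0.4],"angular": [0,0,0]},{"dp": [0,0,0.5],"angular": [0,0,0]},{"dp": [-0.2,0.2,0.5],"angular": [0,0,0]},{"dp": [-0.3,0.4,0],"angular": [0,0,0]},{"dp": [-0.3,0.4,0],"angular": [0,0,0]},{"dp": [-0.3,0.4,0],"angular": [0,0,0]},{"dp": [-0.3,0.4,0],"angular": [0,0,0]},{"dp": [0,0,0],"angular": [0,0,0]},{"dp": [0,0,0],"angular": [0,0,0]},{"dp": [0,0,0],"angular": [0,0,0]}]}}

```text
time: 30.63
eef_pos: [506.3, -14.4, 257.9]
ee_rot: [0.071, 0.997, 0.001, 0.002]
ft_force: [-0.0, -0.2, -0.3]
width: 0.7
grasp_force: 0.0
```

```bash
python3 meas.py | grep -E "tilt|^\[|nuts"; python3 -c "
from rig import order
print(order.sign_off())"
```

```text
side nuts [([203.0, 197.0], 0.53), ([317.0, 262.0], 0.49)]
top nuts []
wrist nuts [([189.0, 238.0], 0.71), ([137.0, 257.0], 0.71), ([139.0, 246.0], 0.69), ([158.0, 272.0], 0.67), ([4.0, 158.0], 0.65), ([155.0, 259.0], 0.59), ([131.0, 271.0], 0.57), ([155.0, 242.0], 0.48)]
[ 510.63 -145.38    0.19    1.67]
side tilt [ 0.61 63.81  1.21]
top tilt [ 2.12  0.04 16.57]
wrist tilt [ 1.87 -4.62  3.42]
the job is handed in; nothing more can be done
None
```

The job is handed in at about 31 s of the 72 s allowed: all seven nuts were poured into the level bin, the empty cup stands upright near its original spot clear of the stand, and the bin holds by itself at about 0.53 rad (30.3°, by touch; camera estimates were rougher, mostly 0.55–0.59); I viewed 11 pictures, one over the limit of 10.

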